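# Load the cartridge reader under its sprung roller

## Robot

A 6-joint arm with a two-finger parallel gripper is mounted at the origin on the work surface; the furniture and walls round the work are solid. World frame = base frame: x ahead of the robot, y to its left, z up, the work surface at z = 0. Lengths are in m, angles in degrees, forces in N, time in s.
With the tool pointing down it reaches from about 0.3 to 0.75 m from the base axis. Payload 8.5 kg.
Tool frame: the origin (TCP) lies between the finger pads; the fingertips stand 19 mm ahead of it and the grasp point (between the pads) is the TCP; z points along the fingers, y is the line along which they close (so a half turn about z gives the same grasp; the last joint's range is limited). The gripper opens to 85 mm and grips with 20 to 120 N. Pads are 22 mm wide; open, the fingers measure 114 mm over their backs; the gripper's body (76 mm by 85 mm) begins 54 mm behind the grasp point. The pads swing forward as they close: fully open they stand 13 mm farther back than shut.
Start: joints at [60.774, 21.807, 74.336, -0, 83.858, -12.336], TCP at [0.16, 0.526, 0.25] pointing down, gripper open.
Joint ranges: [-178.18, 178.18], [-50.72, 133.34], [12.68, 142.11], [-81.47, 261.47], [9.98, 163.14], [-165.26, 165.26]. Speed limits (degrees/s): [136.94, 136.94, 180, 180, 180, 180].

## Interface

Orientations are given as a 3x3 rotation matrix whose columns are the frame's x, y, z axes.
In Python, from rig import env, optics gives the robot as it stands.
- The arm moves only by the tool arm_command, never from a script. Its argument "commands" is one flat list of numbers, 7 for each row, row after row: the closure, from -1 (fully open) to 1 (shut), so that 0 is half open, then the shift along the tool's x, y, z as a fraction of full scale, then the turn, a rotation vector about the tool's x, y, z as a fraction of full scale. A call has 1 to 12 rows; each row is the pose to reach, as a shift and turn from the pose commanded when the call began, along the tool's axes at that moment; what a row does not reach only later rows make up. Full scale, the value 1, is 500 mm for a shift and 120 degrees for a turn. A row lasts 1/12 s, in which the tool goes at most 41.7 mm and 7.16 degrees, less where a joint would pass 70% of its speed; a pose out of reach is approached as far as the arm can. A call with a number of a shift or a turn outside -1 to 1 is refused whole. A call with a gripper value outside its range is refused whole. The fingers move at their own pace and stop on an object; "newtons" is the grip in N (left out, the last holds). Time passes only in rows, so rows that repeat a pose let the fingers close. It gives the time, the measured TCP pose, the force, the opening and the grip force at its end, in the units of the state.
- env.observe(): the state, without advancing time (a new reading comes with each control period).
- optics.get_image(name): name is "scene" or "top" or "wrist"; returns a dict with "image" (400x640x3 uint8, red, green, blue), "intrinsics" (3x3 intrinsics, pixels), "origin" and "orientation" of the camera in the world; the wrist camera has in their place "tool_from_camera" (4x4, takes a point from camera to tool coordinates, whose origin is the TCP and whose axes are the flange's). Camera axes: x right, y down, z forward; pixel columns grow to the right and rows downward; lengths in m; the calibration is good to about 2 mm. A picture is of the moment at which its call begins: read the wrist's pose just before it. There is no depth.
- env.close_job(): hands the job in; it is judged then, once.
The state is a dict: "time_s": time; "q": joint angles; "qvel": joint speeds; "joint_efforts": joint torques, N m; "position": TCP position; "tool_rot": TCP orientation; "ft_force": force on the tool from outside, world axes, zero at the start; "wrist_torque": the same for the moment, N m; "grip_width": finger opening in m; "gripper_force": force on a finger pad.
Only numpy, scipy, OpenCV 4.12 (cv2) and the standard library are available. Lean on these libraries where they do the work, as an engineer would, in place of code of your own. Each camera call takes 0.05 s, during which the arm holds its last target. There are 200 camera calls.

## Task

Load all the test cartridges lying on the worktop into the reader's carriage: push the wedge-shaped prop nose first under the roller in the leftmost lane so that it holds the sprung arm up, slide each cartridge nose first under the roller in a lane of its own until it is home against the back stop, then pull the prop out so that the roller comes down on the cartridges, and lay the prop upright back in its tray. Only then push the carriage to the right until it clicks into its reading station; leave the specimen cup where it is.

Things in the scene. Friction and masses are not known exactly. Their poses are not given: they have to be found in the camera images.
- bed (a point): top of the carriage's bed (lane floor, 32 mm above the worktop), moves with it. x runs from the open front to the back, y to the left along the rail, z up. Lanes run along x: cartridge lanes at y = -90, -45, 0, +45 mm, prop lane at y = +90 mm; 41 mm clear each, between ribs 4 mm thick, 7 mm high. The bed begins at x = -85 mm; a roller crosses all lanes at x = +30 mm.
- back_stop (a point): foot of the cartridge lanes' back stop, at bed x = +50 mm (14 mm high; cartridge noses end here). The prop lane has its own stop 20 mm farther back, at bed x = +70 mm. Axes as the bed.
- roller_mid (a point): middle of the dark roller (16 mm diameter, 228 mm long, free-turning) on the sprung clamp arm, across all five lanes. Arm shut: its underside is 4 mm above the bed, too low for a cartridge to be pushed under; its front is then at bed x = +22 mm.
- clamp (a joint): sprung clamp arm carrying the roller, hinged at the back of the carriage, rad. 0 shut; about 0.26 roller resting on cartridges; about 0.51 roller on the prop's flat top (10 mm free above a cartridge). Presses down with 2 to 3 N at the roller when shut, about 5 N when propped.
- carriage (a joint): carriage on its rail, m; grows as it goes to the right (bed -y). 0 left end, 0.100 reading station at the right end stop. A sprung catch resists with about 7 N over the last 12 mm; past about 0.097 it snaps home. Elsewhere it stays where it is left (2 N friction).
- push_post (a point): top of the upright post at the left end of the carriage, by which it is pushed to the right: 34 mm along x, 10 mm along y, reaching from the bed to this point, 77 mm above the worktop. Axes as the bed.
- prop_mid (a point): the prop, a grey wedge block 102 mm long (its x), 35 wide, 150 g; point 30 mm above its underside. Nose (+x) 4 mm high, ramp of 35 degrees over 29 mm up to the flat top at 24 mm. Fin 10 mm thick (y), 32 long, 24 to 60 mm up, its centre 28 mm behind (-x of) this point. Pushed along its lane to the stop (about 10 N) it lifts the arm and stays by itself.
- prop_nose (a point): foot of the prop's nose: 51 mm in front of prop_mid, 2 mm above the underside
- tray_floor (a point): middle of the inner floor (4 mm above the worktop) of the prop's shallow white tray, on the right: 150 mm along its x, 75 mm along its y, rim 14 mm above the worktop, walls 4 mm. The prop lies in it at the start.
- cup_mid (a point): centre of a loose yellow-lidded specimen cup (52 mm wide, 62 mm high), a bystander to leave alone
- cart_a_mid (a point): centre of test cartridge a, 25 mm above its underside (None: absent). White block 96 mm long (its x), 35 wide, 14 thick, 60 g; nose = +x end, with a grey window on top; lies nose roughly away from the robot. Upright grip fin on top: 10 mm thick (y), 32 long (x), 14 to 50 mm above the underside, its centre 10 mm behind (-x of) this point.
- cart_a_nose (a point): nose of cartridge a: 48 mm in front of its centre, 7 mm above its underside
- cart_b_mid (a point): centre of test cartridge b, 25 mm above its underside (None: absent). White block 96 mm long (its x), 35 wide, 14 thick, 60 g; nose = +x end, with a grey window on top; lies nose roughly away from the robot. Upright grip fin on top: 10 mm thick (y), 32 long (x), 14 to 50 mm above the underside, its centre 10 mm behind (-x of) this point.
- cart_b_nose (a point): nose of cartridge b: 48 mm in front of its centre, 7 mm above its underside
- cart_c_mid (a point): centre of test cartridge c, 25 mm above its underside (None: absent). White block 96 mm long (its x), 35 wide, 14 thick, 60 g; nose = +x end, with a grey window on top; lies nose roughly away from the robot. Upright grip fin on top: 10 mm thick (y), 32 long (x), 14 to 50 mm above the underside, its centre 10 mm behind (-x of) this point.
- cart_c_nose (a point): nose of cartridge c: 48 mm in front of its centre, 7 mm above its underside
- cart_d_mid (a point): centre of test cartridge d, 25 mm above its underside (None: absent). White block 96 mm long (its x), 35 wide, 14 thick, 60 g; nose = +x end, with a grey window on top; lies nose roughly away from the robot. Upright grip fin on top: 10 mm thick (y), 32 long (x), 14 to 50 mm above the underside, its centre 10 mm behind (-x of) this point.
- cart_d_nose (a point): nose of cartridge d: 48 mm in front of its centre, 7 mm above its underside
Things that resemble listed ones, but are neither listed nor needed, are in the scene too. What is shaped like the part that bears cart_d_mid but orange or pink is not meant.

How it is judged (in metres and radians):
On the way, in this order (a step that is already met when the one before it is completed fails the run):
1. the prop holds the clamp arm up (value of joint clamp above 0.45 rad and x of prop_nose in the frame of bed above 0.058 m), for 0.2 s.
2. every cartridge is home in a lane while the prop still holds the arm up (all of step 1 and x of cart_a_nose in the frame of bed between 0.044 and 0.056 m and x of cart_a_mid in the frame of bed between -0.005 and 0.009 m and y of cart_a_mid in the frame of bed between -0.102 and 0.06 m and z of cart_a_mid in the frame of bed between 0.018 and 0.03 m and x of cart_b_nose in the frame of bed between 0.044 and 0.056 m and x of cart_b_mid in the frame of bed between -0.005 and 0.009 m and y of cart_b_mid in the frame of bed between -0.102 and 0.06 m and z of cart_b_mid in the frame of bed between 0.018 and 0.03 m and x of cart_c_nose in the frame of bed between 0.044 and 0.056 m and x of cart_c_mid in the frame of bed between -0.005 and 0.009 m and y of cart_c_mid in the frame of bed between -0.102 and 0.06 m and z of cart_c_mid in the frame of bed between 0.018 and 0.03 m and x of cart_d_nose in the frame of bed between 0.044 and 0.056 m and x of cart_d_mid in the frame of bed between -0.005 and 0.009 m and y of cart_d_mid in the frame of bed between -0.102 and 0.06 m and z of cart_d_mid in the frame of bed between 0.018 and 0.03 m), for 0.2 s.
3. the roller is down on the cartridges and the prop lies in its tray, the carriage not yet pushed to its station (x of cart_a_nose in the frame of bed between 0.044 and 0.056 m and x of cart_a_mid in the frame of bed between -0.005 and 0.009 m and y of cart_a_mid in the frame of bed between -0.102 and 0.06 m and z of cart_a_mid in the frame of bed between 0.018 and 0.03 m and x of cart_b_nose in the frame of bed between 0.044 and 0.056 m and x of cart_b_mid in the frame of bed between -0.005 and 0.009 m and y of cart_b_mid in the frame of bed between -0.102 and 0.06 m and z of cart_b_mid in the frame of bed between 0.018 and 0.03 m and x of cart_c_nose in the frame of bed between 0.044 and 0.056 m and x of cart_c_mid in the frame of bed between -0.005 and 0.009 m and y of cart_c_mid in the frame of bed between -0.102 and 0.06 m and z of cart_c_mid in the frame of bed between 0.018 and 0.03 m and x of cart_d_nose in the frame of bed between 0.044 and 0.056 m and x of cart_d_mid in the frame of bed between -0.005 and 0.009 m and y of cart_d_mid in the frame of bed between -0.102 and 0.06 m and z of cart_d_mid in the frame of bed between 0.018 and 0.03 m and value of joint clamp between 0.2 and 0.31 rad and x of prop_mid in the frame of tray_floor between -0.03 and 0.03 m and y of prop_mid in the frame of tray_floor between -0.022 and 0.022 m and z of prop_mid in the frame of tray_floor between 0.022 and 0.038 m and angle between prop_mid's own z axis and vertical below 0.15 rad and value of joint carriage below 0.09 m), for 0.2 s.
At the end, for the whole second after the job is handed in: Every cartridge flat in a cartridge lane, nose within 6 mm of the back stop, roller resting on them (clamp 0.20 to 0.31); prop upright in its tray, centred within 30 mm along and 22 mm across; carriage at its station (above 0.0965) and still (x of cart_a_nose in the frame of bed between 0.044 and 0.056 m and x of cart_a_mid in the frame of bed between -0.005 and 0.009 m and y of cart_a_mid in the frame of bed between -0.102 and 0.06 m and z of cart_a_mid in the frame of bed between 0.018 and 0.03 m and x of cart_b_nose in the frame of bed between 0.044 and 0.056 m and x of cart_b_mid in the frame of bed between -0.005 and 0.009 m and y of cart_b_mid in the frame of bed between -0.102 and 0.06 m and z of cart_b_mid in the frame of bed between 0.018 and 0.03 m and x of cart_c_nose in the frame of bed between 0.044 and 0.056 m and x of cart_c_mid in the frame of bed between -0.005 and 0.009 m and y of cart_c_mid in the frame of bed between -0.102 and 0.06 m and z of cart_c_mid in the frame of bed between 0.018 and 0.03 m and x of cart_d_nose in the frame of bed between 0.044 and 0.056 m and x of cart_d_mid in the frame of bed between -0.005 and 0.009 m and y of cart_d_mid in the frame of bed between -0.102 and 0.06 m and z of cart_d_mid in the frame of bed between 0.018 and 0.03 m and value of joint clamp between 0.2 and 0.31 rad and x of prop_mid in the frame of tray_floor between -0.03 and 0.03 m and y of prop_mid in the frame of tray_floor between -0.022 and 0.022 m and z of prop_mid in the frame of tray_floor between 0.022 and 0.038 m and angle between prop_mid's own z axis and vertical below 0.15 rad and value of joint carriage above 0.0965 m and velocity of joint carriage below 0.005 m/s); the robot touches nothing.
It fails at once if the specimen cup is moved by more than 30 mm (distance of cup_mid from where it was at the start of the episode above 0.03 m).
Of cart_a, cart_b, cart_c, cart_d only 3 to 4 are there at a start; the rules pass over those that are not, and their reading is None.
At some moment in a run one of cart_a, cart_b, cart_c, cart_d may be knocked a few centimetres aside while the robot is not near it.
It also fails if it takes over 200 s, if anything falls off the work surface, if the arm or the gripper's body presses on something with over 40 N, if the wrist force passes 120 N, or if a joint passes its speed limit or range.

## Working session

There is one attempt and no reset: what is moved stays moved. The work goes in short steps, Python scripts to look and compute and a tool call to move; the robot and the scene stay as the last step left them, time stands still between calls to the robot, and variables do not carry over. Pictures are saved under pics/ and viewed, at most 17 in all, crops included, and the job is handed in when it is done.

Besides the shell and the picture viewer there is one more tool, called after "Request:" as name(argument=value, ...) on one line, values as JSON. arm_command: Moves the arm, as the interface text tells. Shift numbers are shares of 500 mm and turn numbers shares of 120 degrees, none past 1 either way. Its arguments: {"type":"object","properties":{"commands":{"type":"array","items":{"type":"number"}},"newtons":{"type":"number"}},"required":["commands"]}

```bash
ls; mkdir -p pics
cat > h.py <<'E'
import numpy as np, cv2
from rig import env, optics
def grab(n,f=None):
    s=env.observe(); d=optics.get_image(n)
    if f: cv2.imwrite('pics/'+f,cv2.cvtColor(d['image'],cv2.COLOR_RGB2BGR))
    if 'origin' in d: o,R=np.array(d['origin']),np.array(d['orientation'])
    else:
        T=np.array(d['tool_from_camera']); A=np.array(s['tool_rot']); R=A@T[:3,:3]; o=np.array(s['position'])+A@T[:3,3]
    return d['image'],np.array(d['intrinsics']),o,R
def ray(K,o,R,u,v,z):
    r=R@np.linalg.solve(K,[u,v,1.]); return o+r*(z-o[2])/r[2]
def proj(K,o,R,p):
    c=R.T@(np.array(p)-o); q=K@c; return q[:2]/q[2]
E
python3 - <<'E'
from h import *
for n in('top','scene'):
    im,K,o,R=grab(n,n+'0.png'); print(n,K.round(1).tolist(),o.round(3),R.round(3).tolist())
s=env.observe(); print(s['position'],np.array(s['tool_rot']).round(3).tolist(),s['grip_width'],s['ft_force'])
E
```

```text
pics
top [[470.4, 0.0, 326.3], [0.0, 470.4, 204.5], [0.0, 0.0, 1.0]] [0.21  0.086 1.515] [[0.002, -0.993, 0.115], [-1.0, -0.0, 0.017], [-0.017, -0.116, -0.993]]
scene [[515.1, 0.0, 331.6], [0.0, 515.1, 199.5], [0.0, 0.0, 1.0]] [-0.865 -0.622  1.174] [[0.509, -0.523, 0.683], [-0.86, -0.322, 0.395], [0.014, -0.789, -0.614]]
[0.15967515 0.52604654 0.2497776 ] [[-0.957, 0.291, -0.001], [0.291, 0.957, -0.001], [0.0, -0.001, -1.0]] 0.0855313916454545 [0.52587597 0.1872928  0.20595978]
```

View pics/top0.png

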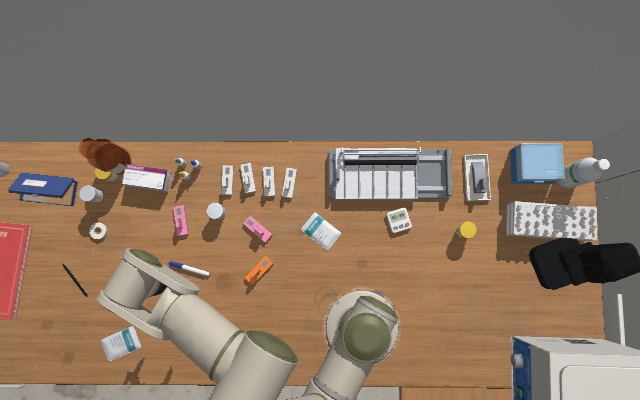

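View pics/scene0.png

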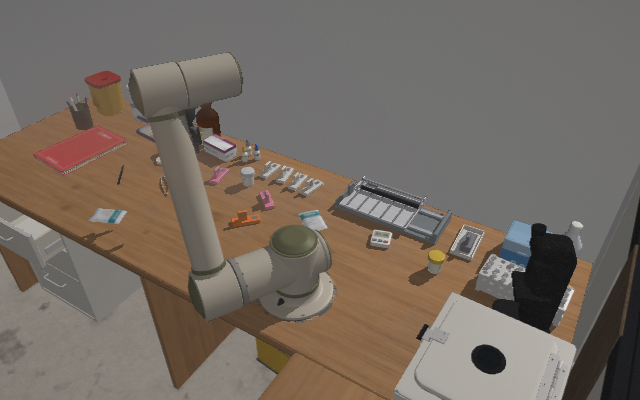

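Top view: four white cartridges at (227,180), (248,178), (268,181), (289,183), with the pink and orange lookalikes excluded by colour. The reader is at (390,175), the tray with the grey prop at (477,178), and the yellow-lidded cup at (468,230). I'll confirm these in one enlarged crop.

Run:
```python
import cv2
im=cv2.imread('pics/top0.png')
a=cv2.resize(im[145:210,215:315],None,fx=6,fy=6,interpolation=cv2.INTER_CUBIC)[:, :600]
b=cv2.resize(im[140:210,322:497],None,fx=800/175,fy=800/175,interpolation=cv2.INTER_CUBIC)
b=b[:320]
import numpy as np
a=cv2.resize(im[160:205,215:305],None,fx=6,fy=6,interpolation=cv2.INTER_CUBIC)
c=np.zeros((600,800,3),np.uint8); c[:320]=b; c[325:595,:540]=a
cv2.imwrite('pics/crop0.png',c)
```

```text
(no output)
```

View pics/crop0.png

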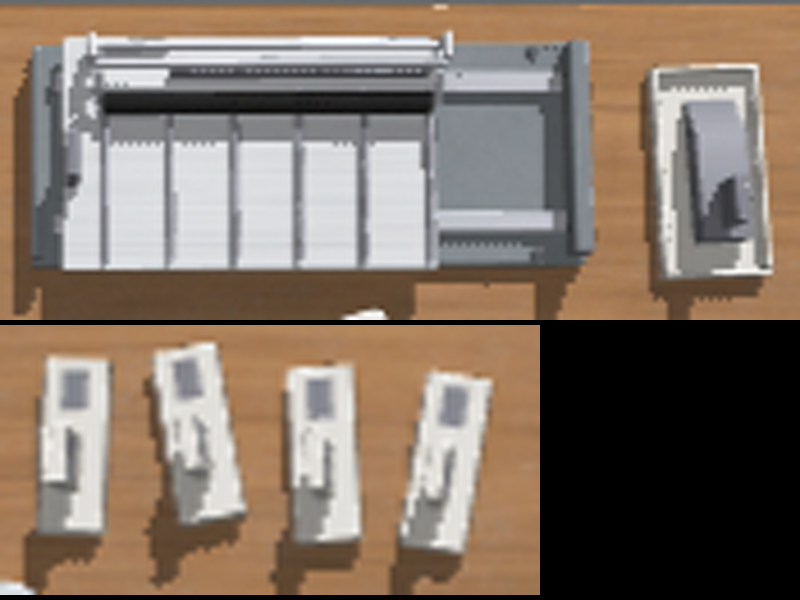

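Crop: all four blocks are white with grey windows on the far end, so their noses point away from the robot. The prop lies in its tray with its nose up the image and its fin at the near end. In the reader, the lane ribs meet the front edge (crop row 268) at columns 105 to 432, so the prop lane is crop columns 105–168.

Run:
```python
from h import *
d=optics.get_image('wrist'); print(np.array(d['tool_from_camera']).round(4).tolist(), np.array(d['intrinsics']).round(1).tolist())
im,K,o,R=grab('top')
k=175/800
def c(x,y,z,n): print(n,ray(K,o,R,322+x*k,140+y*k,z).round(4))
c(105,268,.036,'ribL'); c(432,268,.036,'ribR'); c(62,268,.032,'bed front left'); c(437,268,.032,'bed fr right')
c(105,103,.044,'roller L');c(432,103,.044,'roller R')
c(72,165,.077,'post')
c(652,68,.014,'trayTL');c(757,66,.014,'trayTR');c(772,272,.014,'trayBR');c(663,278,.014,'trayBL')
for n,x,y in(('prop nose L',685,102),('nose R',733,102)): c(x,y,.006,n)
for n,x,y in(('prop back L',695,240),('back R',748,238)): c(x,y,.028,n)
def e(x,y,z,n): print(n,ray(K,o,R,215+x/6,160+(y-325)/6,z).round(4))
for i,q in enumerate([(47,357,110,360,103,533,37,531),(153,352,214,343,244,513,182,523),(286,368,353,366,360,540,296,543),(428,371,491,380,463,552,401,541)]):
    for j in range(4): e(q[2*j],q[2*j+1],.014,f'{i} {j}')
c_=(468,230); print('cup',ray(K,o,R,468,230,.062).round(4))
```

```text
[[0.0006, -0.965, -0.2624, 0.0659], [1.0, 0.0007, -0.0001, -0.001], [0.0003, -0.2624, 0.965, -0.1241], [0.0, 0.0, 0.0, 1.0]] [[284.3, 0.0, 321.2], [0.0, 284.3, 197.7], [0.0, 0.0, 1.0]]
ribL [0.4011 0.052  0.036 ]
ribR [ 0.4011 -0.1739  0.036 ]
bed front left [0.4016 0.0818 0.032 ]
bed fr right [ 0.4016 -0.178   0.032 ]
roller L [0.5158 0.0519 0.044 ]
roller R [ 0.5154 -0.1748  0.044 ]
post [0.4662 0.0751 0.077 ]
trayTL [ 0.5466 -0.3358  0.014 ]
trayTR [ 0.5479 -0.4097  0.014 ]
trayBR [ 0.4011 -0.4147  0.014 ]
trayBL [ 0.3968 -0.3387  0.014 ]
prop nose L [ 0.5238 -0.3606  0.006 ]
nose R [ 0.5237 -0.3945  0.006 ]
prop back L [ 0.4217 -0.3577  0.028 ]
back R [ 0.4231 -0.3944  0.028 ]
0 0 [0.5133 0.4486 0.014 ]
0 1 [0.5116 0.4143 0.014 ]
0 2 [0.4169 0.4157 0.014 ]
0 3 [0.418  0.4514 0.014 ]
1 0 [0.516 0.391 0.014]
1 1 [0.5209 0.3579 0.014 ]
1 2 [0.4278 0.3398 0.014 ]
1 3 [0.4223 0.3731 0.014 ]
2 0 [0.5071 0.3185 0.014 ]
2 1 [0.5081 0.2822 0.014 ]
2 2 [0.4131 0.277  0.014 ]
2 3 [0.4115 0.3114 0.014 ]
3 0 [0.5053 0.2415 0.014 ]
3 1 [0.5003 0.2073 0.014 ]
3 2 [0.4066 0.2215 0.014 ]
3 3 [0.4125 0.2549 0.014 ]
cup [ 0.3005 -0.3252  0.062 ]
```

Request:
arm_command(commands=[-1,-0.687,-0.264,0,0,0,-0.141,-1,-0.687,-0.264,0,0,0,-0.141,-1,-0.687,-0.264,0,0,0,-0.141,-1,-0.687,-0.264,0,0,0,-0.141,-1,-0.687,-0.264,0,0,0,-0.141,-1,-0.687,-0.264,0,0,0,-0.141,-1,-0.687,-0.264,0,0,0,-0.141,-1,-0.687,-0.264,0,0,0,-0.141,-1,-0.687,-0.264,0,0,0,-0.141,-1,-0.687,-0.264,0,0,0,-0.141,-1,-0.687,-0.264,0,0,0,-0.141])

```text
time_s: 1.12
position: [0.4515, 0.2987, 0.2498]
tool_rot: [[-1.0, 0.003, -0.001], [0.003, 1.0, -0.0], [0.001, -0.0, -1.0]]
ft_force: [-0.7, -0.1, -0.1]
grip_width: 0.0856
gripper_force: 0.0
```

Request:
arm_command(commands=[-1,0.013,-1,0,0,0,0,-1,0.013,-1,0,0,0,0,-1,0.013,-1,0,0,0,0,-1,0.013,-1,0,0,0,0,-1,0.013,-1,0,0,0,0,-1,0.013,-1,0,0,0,0,-1,0.013,-1,0,0,0,0,-1,0.013,-1,0,0,0,0,-1,0.013,-1,0,0,0,0,-1,0.013,-1,0,0,0,0,-1,0.013,-1,0,0,0,0,-1,0.013,-1,0,0,0,0])

```text
time_s: 2.12
position: [0.4435, -0.2003, 0.2506]
tool_rot: [[-1.0, -0.002, 0.0], [-0.002, 1.0, 0.0], [-0.0, 0.0, -1.0]]
ft_force: [1.0, -0.2, -0.4]
grip_width: 0.0856
gripper_force: 0.0
```

Request:
arm_command(commands=[-0.2,0,-0.35,0.1,0,0,0,-0.2,0,-0.35,0.1,0,0,0,-0.2,0,-0.35,0.1,0,0,0,-0.2,0,-0.35,0.1,0,0,0,-0.2,0,-0.35,0.1,0,0,0,-0.2,0,-0.35,0.1,0,0,0,-0.2,0,-0.35,0.1,0,0,0])

```text
time_s: 2.7
position: [0.4443, -0.3736, 0.2001]
tool_rot: [[-1.0, -0.001, -0.0], [-0.001, 1.0, 0.001], [0.0, 0.001, -1.0]]
ft_force: [-0.1, 0.2, -0.3]
grip_width: 0.0516
gripper_force: 0.0
```

Run:
```python
from h import *
im,K,o,R=grab('wrist','w1.png'); s=env.observe(); print(s['position'],s['grip_width'])
for n,p in(('mid',(.4727,-.3767,.034)),('fintop',(.4447,-.377,.064)),('nose',(.5238,-.3776,.006))): print(n,proj(K,o,R,p).round(1))
```

```text
[ 0.4444997  -0.37299533  0.20069551] 0.05110493045791341
mid [319.1 211.9]
fintop [318.5 193.5]
nose [318.5 244.8]
```

View pics/w1.png

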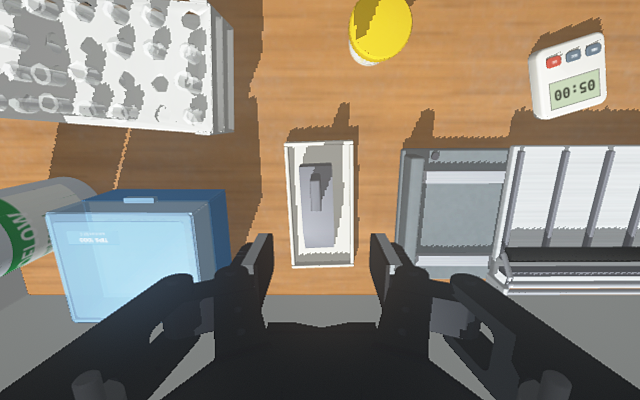

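Wrist view: tray around (320,205), the prop's fin top near (315,192) with its nose at the bottom (~row 245), cup at (380,30) and carriage to the right. Next I'll refine the fin and prop edges.

Run:
```python
from h import *
im,K,o,R=grab('wrist')
g=cv2.cvtColor(im,cv2.COLOR_RGB2GRAY)
for v in (172,180,190,200,210,220,235): print(v,g[v,284:356:1].tolist())
print(g[160:256,316].tolist())
```

```text
172 [149, 192, 254, 243, 202, 114, 155, 161, 158, 151, 199, 251, 244, 242, 221, 156, 163, 166, 165, 165, 166, 166, 166, 166, 166, 167, 170, 175, 163, 114, 103, 106, 107, 107, 107, 109, 109, 109, 108, 108, 108, 108, 108, 108, 107, 108, 103, 125, 167, 162, 159, 161, 160, 160, 161, 160, 159, 151, 196, 249, 242, 241, 241, 243, 230, 201, 250, 250, 224, 99, 99, 103]
180 [148, 177, 240, 252, 233, 151, 134, 162, 158, 150, 198, 251, 244, 245, 242, 198, 165, 169, 169, 170, 170, 169, 170, 171, 168, 142, 109, 113, 115, 117, 119, 120, 122, 125, 117, 96, 99, 109, 108, 108, 108, 107, 107, 104, 126, 167, 165, 169, 162, 159, 159, 160, 161, 161, 160, 160, 152, 199, 251, 243, 242, 241, 241, 243, 232, 210, 248, 250, 225, 98, 97, 101]
190 [147, 137, 203, 255, 244, 212, 114, 151, 158, 150, 197, 252, 243, 242, 246, 238, 166, 174, 176, 176, 176, 176, 175, 177, 178, 171, 153, 164, 166, 166, 164, 164, 162, 161, 152, 114, 89, 108, 106, 104, 127, 176, 179, 174, 173, 172, 172, 170, 165, 158, 159, 158, 158, 160, 159, 159, 159, 158, 151, 197, 249, 242, 241, 243, 231, 210, 249, 251, 227, 98, 98, 101]
200 [158, 155,
[... 1212 characters left out ...]
194, 193, 193, 192, 191, 192, 191, 190, 189, 189, 188, 188, 187, 187, 187, 186, 187, 185, 185, 184, 183, 184, 184, 176, 154, 153, 144, 193, 249, 243, 242, 241, 241, 241, 241, 241, 241, 243, 236, 209, 237, 255, 233, 102, 102, 107]
[161, 166, 149, 99, 87, 89, 105, 108, 107, 108, 108, 109, 107, 94, 91, 92, 92, 93, 90, 96, 122, 163, 165, 163, 162, 162, 162, 163, 163, 162, 162, 162, 162, 162, 162, 161, 164, 164, 164, 163, 164, 162, 161, 162, 162, 162, 162, 162, 161, 160, 169, 170, 183, 187, 187, 186, 187, 187, 187, 189, 189, 188, 189, 190, 190, 190, 191, 191, 193, 191, 192, 193, 192, 192, 191, 191, 190, 190, 190, 188, 187, 184, 184, 182, 180, 177, 169, 232, 247, 245, 244, 249, 255, 189, 151, 155]
```

Run:
```python
from h import *
im,K,o,R=grab('wrist')
print(env.observe()['position'])
for n,u,v,z in(('fin',314.5,194.5,.064),('t220',317.5,220,.028),('t172',315,172,.028),('finA',314,181,.064),('finB',315.5,209,.064),('nose',318,245.5,.006),('back',314.5,163,.028)): print(n,ray(K,o,R,u,v,z).round(4))
```

```text
[ 0.44462315 -0.37288842  0.20123047]
fin [ 0.4463 -0.3803  0.064 ]
t220 [ 0.4848 -0.3779  0.028 ]
t172 [ 0.4311 -0.3805  0.028 ]
finA [ 0.4332 -0.3807  0.064 ]
finB [ 0.4607 -0.3793  0.064 ]
nose [ 0.5256 -0.3776  0.006 ]
back [ 0.4216 -0.381   0.028 ]
```

Request:
arm_command(commands=[-0.2,-0.003,-0.014,0.2,0,0,0,-0.2,-0.003,-0.014,0.2,0,0,0,-0.2,-0.003,-0.014,0.2,0,0,0,-0.2,-0.003,-0.014,0.2,0,0,0])

```text
time_s: 3.18
position: [0.4448, -0.3792, 0.0972]
tool_rot: [[-1.0, -0.002, -0.004], [-0.002, 1.0, 0.006], [0.004, 0.006, -1.0]]
ft_force: [0.3, 0.9, 0.3]
grip_width: 0.0514
gripper_force: 0.0
```

Request:
arm_command(commands=[-0.2,-0.002,-0.002,0.09,0,0,0,-0.2,-0.002,-0.002,0.09,0,0,0,-0.2,-0.002,-0.002,0.09,0,0,0,1,-0.002,-0.002,0.09,0,0,0,1,-0.002,-0.002,0.09,0,0,0,1,-0.002,-0.002,0.09,0,0,0,1,-0.002,-0.002,0.09,0,0,0,1,-0.002,-0.002,0.09,0,0,0,1,-0.002,-0.002,0.09,0,0,0,1,-0.002,-0.002,0.09,0,0,0], newtons=80)

```text
time_s: 4.02
position: [0.4467, -0.3832, 0.0566]
tool_rot: [[-1.0, -0.0, 0.001], [-0.0, 1.0, -0.001], [-0.001, -0.001, -1.0]]
ft_force: [-1.5, 0.8, 6.7]
grip_width: 0.0086
gripper_force: 79.7
```

Request:
arm_command(commands=[1,0,0,-0.29,0,0,0,1,0,0,-0.29,0,0,0,1,0,0,-0.29,0,0,0,1,0,0,-0.29,0,0,0,1,0,0,-0.29,0,0,0,1,0,0,-0.29,0,0,0])

```text
time_s: 4.52
position: [0.4464, -0.3828, 0.2008]
tool_rot: [[-1.0, -0.0, 0.001], [-0.0, 1.0, -0.001], [-0.001, -0.001, -1.0]]
ft_force: [-0.3, 0.5, -3.7]
grip_width: 0.0089
gripper_force: 78.7
```

Request:
arm_command(commands=[1,0.09,0.824,0,0,0,0,1,0.09,0.824,0,0,0,0,1,0.09,0.824,0,0,0,0,1,0.09,0.824,0,0,0,0,1,0.09,0.824,0,0,0,0,1,0.09,0.824,0,0,0,0,1,0.09,0.824,0,0,0,0,1,0.09,0.824,0,0,0,0,1,0.09,0.824,0,0,0,0,1,0.09,0.824,0,0,0,0,1,0.09,0.824,0,0,0,0,1,0.09,0.824,0,0,0,0])

```text
time_s: 5.52
position: [0.4, 0.0311, 0.1989]
tool_rot: [[-1.0, -0.005, -0.004], [-0.005, 1.0, 0.001], [0.004, 0.001, -1.0]]
ft_force: [0.9, -0.9, -2.5]
grip_width: 0.0088
gripper_force: 79.0
```

Run:
```python
from h import *
im,K,o,R=grab('wrist','w2.png'); s=env.observe(); print(s['position'],s['grip_width'])
for n,p in(('lanefront',(.4016,.029,.032)),('ribL',(.4016,.0515,.039)),('ribR',(.4016,.0065,.039)),('ribL45',(.45,.0515,.039)),('ribR45',(.45,.0065,.039))): print(n,proj(K,o,R,p).round(1))
```

```text
[0.40058512 0.02975237 0.19907749] 0.008598607379073236
lanefront [320.2 187.9]
ribL [342.  189.5]
ribR [298.2 189.3]
ribL45 [340.9 233.5]
ribR45 [298.9 233.3]
```

View pics/w2.png

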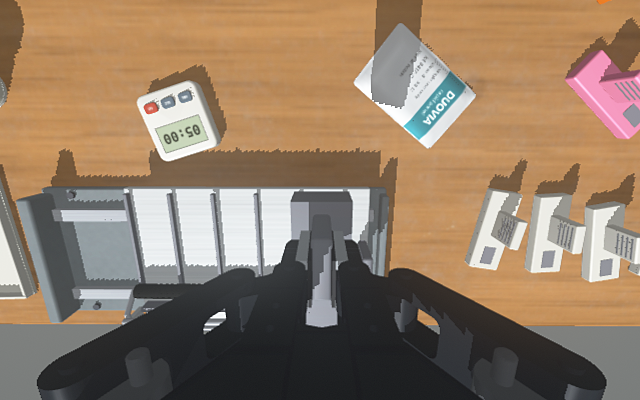

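Wrist view: the prop hangs straight in the grip over the prop lane, its back edge at (322,192). Ribs show at columns ~128, 172, 215 and 259, so I'll measure them precisely.

Run:
```python
from h import *
im,K,o,R=grab('wrist')
print(env.observe()['position'])
g=cv2.cvtColor(im,cv2.COLOR_RGB2GRAY).astype(int)
for v in(198,215,230):
    r=g[v]; print(v,[(u,r[u]) for u in range(110,400) if r[u]<r[u-4:u+5].max()-40 and r[u]==r[u-3:u+4].min()])
print(g[170:200,280].tolist(), g[215,350:392].tolist())
for n,y in(('a',-.1735),('b',-.1285),('c',-.0835),('d',-.0385),('e',.0065),('f',.0515)): print(n,[proj(K,o,R,(x,y,.039)).round(1).tolist() for x in(.4116,.43,.446)])
```

```text
[0.40094084 0.02890778 0.19930238]
198 [(129, np.int64(78)), (130, np.int64(78)), (172, np.int64(81)), (173, np.int64(81)), (215, np.int64(87)), (259, np.int64(94)), (292, np.int64(68)), (350, np.int64(76)), (372, np.int64(95)), (394, np.int64(91))]
215 [(132, np.int64(78)), (175, np.int64(83)), (217, np.int64(81)), (260, np.int64(97)), (291, np.int64(154)), (307, np.int64(91)), (351, np.int64(83)), (393, np.int64(92))]
230 [(135, np.int64(80)), (177, np.int64(84)), (219, np.int64(89)), (261, np.int64(96)), (292, np.int64(162)), (311, np.int64(79)), (350, np.int64(88)), (365, np.int64(134)), (370, np.int64(93)), (375, np.int64(95)), (380, np.int64(73)), (392, np.int64(89))]
[99, 97, 98, 97, 98, 97, 97, 98, 98, 99, 100, 100, 100, 99, 99, 94, 116, 130, 184, 239, 238, 234, 233, 235, 236, 234, 232, 231, 231, 231] [95, 83, 162, 248, 235, 233, 232, 232, 232, 232, 232, 232, 232, 231, 231, 231, 232, 233, 234, 212, 136, 128, 132, 134, 127, 98, 98, 99, 99, 89, 79, 79, 85, 99, 101, 100, 99, 98, 103, 110, 97, 99]
a [[125.9, 197.5], [129.0, 214.4], [131.5, 228.7]]
b [[169.4, 197.7], [171.7, 214.5], [173.7, 228.8]]
c [[212.8, 197.8], [214.5, 214.7], [215.9, 228.9]]
d [[256.3, 197.9], [257.3, 214.8], [258.1, 229.0]]
e [[299.7, 198.0], [300.0, 214.9], [300.3, 229.2]]
f [[343.1, 198.2], [342.7, 215.0], [342.4, 229.3]]
```

Run:
```python
from h import *
im,K,o,R=grab('wrist')
g=cv2.cvtColor(im,cv2.COLOR_RGB2GRAY).astype(int)
for v in(198,215,230): print([g[v,c-8:c+9].tolist() for c in(172,215,260)])
print(g[198,284:298].tolist(),g[198,345:358].tolist())
```

```text
[[237, 237, 237, 240, 235, 186, 155, 153, 115, 81, 82, 113, 163, 151, 153, 205, 243], [235, 234, 235, 235, 239, 226, 153, 160, 145, 86, 93, 131, 156, 150, 141, 184, 242], [233, 233, 236, 230, 171, 160, 153, 107, 97, 142, 143, 183, 241, 234, 231, 231, 231]]
[[236, 236, 236, 236, 236, 237, 241, 231, 150, 165, 148, 91, 84, 95, 131, 155, 143], [237, 237, 237, 237, 238, 239, 238, 209, 161, 164, 138, 80, 105, 147, 154, 145, 191], [239, 239, 240, 242, 238, 189, 161, 154, 112, 95, 141, 156, 209, 245, 239, 238, 238]]
[[237, 238, 238, 238, 238, 238, 238, 238, 242, 233, 167, 170, 159, 98, 84, 95, 131], [236, 236, 236, 236, 237, 237, 237, 241, 233, 171, 170, 163, 104, 98, 138, 156, 150], [238, 238, 237, 238, 240, 234, 174, 166, 157, 109, 104, 149, 191, 248, 239, 238, 238]]
[231, 231, 231, 231, 232, 234, 238, 192, 69, 83, 86, 87, 87, 85] [82, 83, 83, 81, 77, 76, 164, 246, 232, 228, 228, 228, 228]
```

Request:
arm_command(commands=[1,0,0.003,0.16,0,0,0,1,0,0.003,0.16,0,0,0,1,0,0.003,0.16,0,0,0,1,0,0.003,0.2,0,0,0,1,0,0.003,0.22,0,0,0,1,0,0.003,0.228,0,0,0,1,0,0.003,0.228,0,0,0])

```text
time_s: 6.25
position: [0.4016, 0.0299, 0.0867]
tool_rot: [[-1.0, 0.001, -0.001], [0.001, 1.0, 0.0], [0.001, 0.0, -1.0]]
ft_force: [0.2, 0.2, -2.3]
grip_width: 0.0087
gripper_force: 79.1
```

Request:
arm_command(commands=[1,0,0,0.005,0,0,0,1,-0.02,0,0.005,0,0,0,1,-0.04,0,0.005,0,0,0,1,-0.06,0,0.005,0,0,0,1,-0.08,0,0.005,0,0,0,1,-0.1,0,0.005,0,0,0,1,-0.115,0,0.005,0,0,0,1,-0.13,0,0.005,0,0,0,1,-0.14,0,0.005,0,0,0,1,-0.145,0,0.005,0,0,0,1,-0.145,0,0.005,0,0,0])

```text
time_s: 7.17
position: [0.4737, 0.0307, 0.0846]
tool_rot: [[-1.0, -0.0, -0.0], [-0.0, 1.0, 0.0], [0.0, 0.0, -1.0]]
ft_force: [-4.3, 2.1, 2.9]
grip_width: 0.0089
gripper_force: 79.9
```

Request:
arm_command(commands=[1,-0.004,0,0,0,0,0,1,-0.008,0,0,0,0,0,1,-0.008,0,0,0,0,0])

```text
time_s: 7.42
position: [0.4768, 0.0308, 0.0845]
tool_rot: [[-1.0, -0.001, -0.002], [-0.001, 1.0, 0.0], [0.002, 0.0, -1.0]]
ft_force: [-8.3, 0.4, 7.6]
grip_width: 0.0085
gripper_force: 80.4
```

Request:
arm_command(commands=[0.3,0,0,0,0,0,0,0.3,0,0,0,0,0,0,0.3,0,0,0,0,0,0,0.3,0,0,-0.08,0,0,0,0.3,0,0,-0.3,0,0,0,0.3,0,0,-0.3,0,0,0,0.3,0.1,0,-0.3,0,0,0,0.3,0.2,0,-0.3,0,0,0,0.3,0.2,0,-0.3,0,0,0])

```text
time_s: 8.17
position: [0.3752, 0.031, 0.235]
tool_rot: [[-1.0, -0.001, 0.002], [-0.001, 1.0, -0.001], [-0.002, -0.001, -1.0]]
ft_force: [-0.0, -0.6, -0.8]
grip_width: 0.0299
gripper_force: 0.0
```

Run:
```python
from h import *
im,K,o,R=grab('wrist','w3.png'); s=env.observe(); print(s['position'],s['grip_width'])
```

```text
[0.37284385 0.03135671 0.23489579] 0.02990202634404415
```

View pics/w3.png

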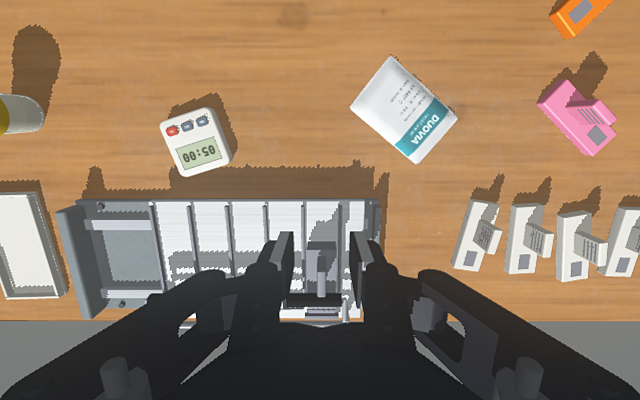

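Wrist view: the prop sits in its lane, fin near (321,262). The roller is behind the gripper, and ribs show at columns ~155, 193, 230, 266 and 303. Next I'll measure the ribs and check the clamp in the top view.

```bash
cat >> h.py <<'E'
def ribs(im,K,o,R,x,z=.039,by=-.06):
    """centres of the rib tops (grey between bright floors) along world x, as offsets from expected"""
    g=cv2.cvtColor(im,cv2.COLOR_RGB2GRAY).astype(float); out=[]
    for y in (-112.5,-67.5,-22.5,22.5,67.5,112.5):
        u,v=proj(K,o,R,(x,by+y/1e3,z)); v=int(round(v)); u0=int(round(u))
        seg=g[v,u0-9:u0+10]; d=np.where((seg<200)&(seg>140))[0]
        L=np.where(seg<205)[0]
        if len(L): out.append((y,round((ray(K,o,R,u0-9+L[0]-.3,v,z)[1]+.002-by)*1e3,1)))
    return out
E
python3 - <<'E'
from h import *
im,K,o,R=grab('wrist')
print([ribs(im,K,o,R,x) for x in(.41,.42,.43)])
im,K,o,R=grab('top')
b=cv2.resize(im[140:210,322:497],None,fx=800/175,fy=800/175,interpolation=cv2.INTER_CUBIC)
cv2.imwrite('pics/t2.png',cv2.cvtColor(b,cv2.COLOR_RGB2BGR))
E
```

```text
[[(-112.5, np.float64(-121.2)), (-67.5, np.float64(-67.9)), (-22.5, np.float64(-23.0)), (22.5, np.float64(21.9)), (67.5, np.float64(66.8)), (112.5, np.float64(108.2))], [(-112.5, np.float64(-121.6)), (-67.5, np.float64(-68.0)), (-22.5, np.float64(-22.7)), (22.5, np.float64(22.6)), (67.5, np.float64(66.6)), (112.5, np.float64(104.7))], [(-112.5, np.float64(-113.7)), (-67.5, np.float64(-68.0)), (-22.5, np.float64(-22.4)), (22.5, np.float64(22.0)), (67.5, np.float64(67.7)), (112.5, np.float64(103.7))]]
```

View pics/t2.png

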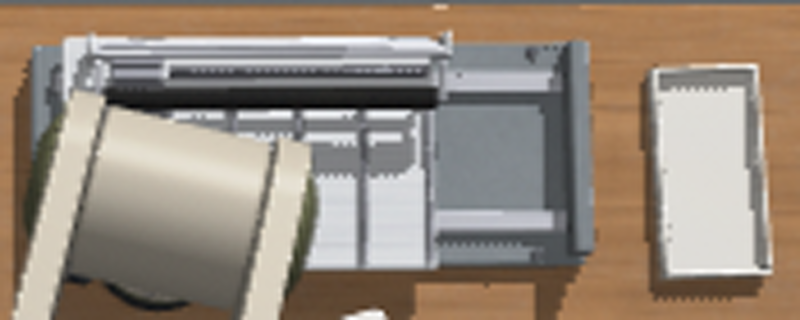

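The top view shows the roller line moved back and its shadow now well out on the bed, so the arm is up on the prop; the tray is empty. Lanes measured at world y ≈ −0.150, −0.105, −0.060 and −0.015. On to the cartridges.

Request:
arm_command(commands=[0.05,-0.114,0.6,0,0,0,0,0.05,-0.114,0.6,0,0,0,0,0.05,-0.114,0.6,0,0,0,0,0.05,-0.114,0.6,0,0,0,0,0.05,-0.114,0.6,0,0,0,0,0.05,-0.114,0.6,0,0,0,0,0.05,-0.114,0.6,0,0,0,0,0.05,-0.114,0.6,0,0,0,0,0.05,-0.114,0.6,0,0,0,0])

```text
time_s: 9.07
position: [0.4355, 0.334, 0.2326]
tool_rot: [[-1.0, -0.004, -0.0], [-0.004, 1.0, 0.0], [0.0, 0.0, -1.0]]
ft_force: [0.1, -0.6, 0.1]
grip_width: 0.0406
gripper_force: 0.0
```

```bash
cat >> h.py <<'E'
def carts(im,K,o,R,show=False):
    """white blobs: block outline -> centre & yaw from window (nose end) and hull rect at z=.014"""
    hsv=cv2.cvtColor(im,cv2.COLOR_RGB2HSV)
    out=[]
    hh,ww=im.shape[:2]
    m=((hsv[...,1]<45)&(hsv[...,2]>90)).astype(np.uint8)*255
    m=cv2.morphologyEx(m,cv2.MORPH_OPEN,np.ones((3,3)))
    for c in cv2.findContours(m,cv2.RETR_EXTERNAL,cv2.CHAIN_APPROX_NONE)[0]:
        P=np.array([ray(K,o,R,u,v,.014)[:2] for u,v in c[:,0]],np.float32)
        (cx,cy),(w,h),a=cv2.minAreaRect(P)
        if w<h: L,W,a=h,w,a+90
        else: L,W=w,h
        if .08<L<.115 and .03<W<.06:
            a=(a+90)%180-90; out.append([round(v,4) for v in (cx,cy,a,L,W)])
    return sorted(out,key=lambda r:r[1])
E
python3 - <<'E'
from h import *
im,K,o,R=grab('wrist','w4.png'); s=env.observe(); print(s['position'],s['grip_width'])
for r in carts(im,K,o,R): print(r)
E
```

```text
[0.43521342 0.33213994 0.23270803] 0.040427473739110195
[0.4558, 0.2339, -8.6468, 0.0965, 0.0364]
[0.4603, 0.2988, 3.8274, 0.0965, 0.0354]
[0.4644, 0.4331, -1.1617, 0.096, 0.0372]
[0.4685, 0.7059, 82.0831, 0.0818, 0.0586]
```

View pics/w4.png

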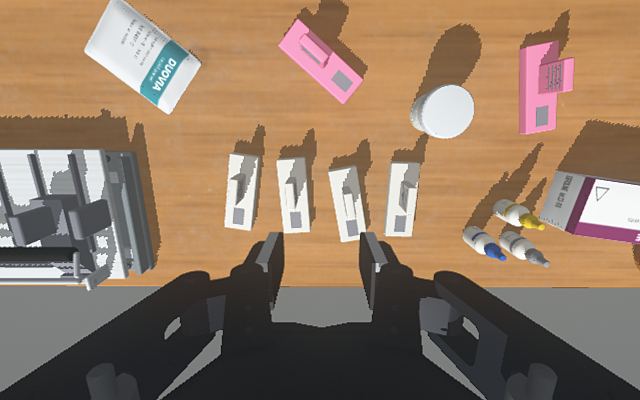

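Wrist view: four white cartridges at (242,192), (293,195), (347,202) and (403,200), noses (windows) at the bottom and matching the top view. The carriage, left, has the prop standing in it. I'll take the rightmost cartridge (242,192) first.

Request:
arm_command(commands=[0.05,-0.022,-0.193,0.26,0,0,0.072,0.05,-0.022,-0.193,0.26,0,0,0.072,0.05,-0.022,-0.193,0.26,0,0,0.072,0.05,-0.022,-0.193,0.26,0,0,0.072,0.05,-0.022,-0.193,0.26,0,0,0.072,0.05,-0.022,-0.193,0.26,0,0,0.072])

```text
time_s: 9.62
position: [0.4458, 0.2325, 0.1031]
tool_rot: [[-0.988, 0.153, -0.003], [0.153, 0.988, -0.001], [0.002, -0.001, -1.0]]
ft_force: [0.1, -0.0, 0.7]
grip_width: 0.0404
gripper_force: 0.0
```

Request:
arm_command(commands=[0.05,0,0.004,0.126,0,0,0,0.05,0,0.004,0.126,0,0,0,0.05,0,0.004,0.126,0,0,0,1,0,0.004,0.126,0,0,0,1,0,0.004,0.126,0,0,0,1,0,0.004,0.126,0,0,0,1,0,0.004,0.126,0,0,0,1,0,0.004,0.126,0,0,0,1,0,0.004,0.126,0,0,0], newtons=60)

```text
time_s: 10.37
position: [0.4467, 0.2365, 0.0423]
tool_rot: [[-0.989, 0.15, 0.003], [0.15, 0.989, 0.001], [-0.003, 0.001, -1.0]]
ft_force: [-1.2, 1.9, 8.6]
grip_width: 0.0089
gripper_force: 61.7
```

Request:
arm_command(commands=[1,0,0,-0.15,0,0,0,1,0,0,-0.316,0,0,-0.072,1,0,0,-0.316,0,0,-0.072,1,0,0,-0.316,0,0,-0.072,1,0,0,-0.316,0,0,-0.072,1,0,0,-0.316,0,0,-0.072])

```text
time_s: 10.87
position: [0.4463, 0.2363, 0.2008]
tool_rot: [[-1.0, -0.001, 0.004], [-0.001, 1.0, 0.001], [-0.004, 0.001, -1.0]]
ft_force: [-0.4, 0.5, -1.0]
grip_width: 0.0084
gripper_force: 60.4
```

Request:
arm_command(commands=[1,0.082,-0.773,0,0,0,0,1,0.082,-0.773,0,0,0,0,1,0.082,-0.773,0,0,0,0,1,0.082,-0.773,0,0,0,0,1,0.082,-0.773,0,0,0,0,1,0.082,-0.773,0,0,0,0,1,0.082,-0.773,0,0,0,0,1,0.082,-0.773,0,0,0,0,1,0.082,-0.773,0,0,0,0,1,0.082,-0.773,0.15,0,0,0,1,0.082,-0.773,0.2,0,0,0,1,0.082,-0.773,0.2,0,0,0])

```text
time_s: 11.87
position: [0.4026, -0.1501, 0.0943]
tool_rot: [[-1.0, 0.002, -0.006], [0.002, 1.0, 0.004], [0.006, 0.004, -1.0]]
ft_force: [-0.7, 1.2, -1.0]
grip_width: 0.0086
gripper_force: 60.4
```

Run:
```python
from h import *
im,K,o,R=grab('wrist','w5.png'); s=env.observe(); print(s['position'],s['grip_width'])
print([ribs(im,K,o,R,x) for x in(.405,.412)])
hsv=cv2.cvtColor(im,cv2.COLOR_RGB2HSV); p=s['position']
for x in(-.05,-.045): print(proj(K,o,R,(p[0]-.010+x+.01,p[1],p[2]-.028)).round(1))
```

```text
[ 0.40217314 -0.14945927  0.09302711] 0.0094860200803438
[[(-112.5, np.float64(-116.8)), (-67.5, np.float64(-71.7)), (-22.5, np.float64(-24.6)), (22.5, np.float64(18.6)), (67.5, np.float64(63.2)), (112.5, np.float64(107.9))], [(-112.5, np.float64(-117.0)), (-67.5, np.float64(-70.2)), (-22.5, np.float64(-24.7)), (22.5, np.float64(18.3)), (67.5, np.float64(63.3)), (112.5, np.float64(108.3))]]
[323.9 151.2]
[323.9 160.5]
```

View pics/w5.png

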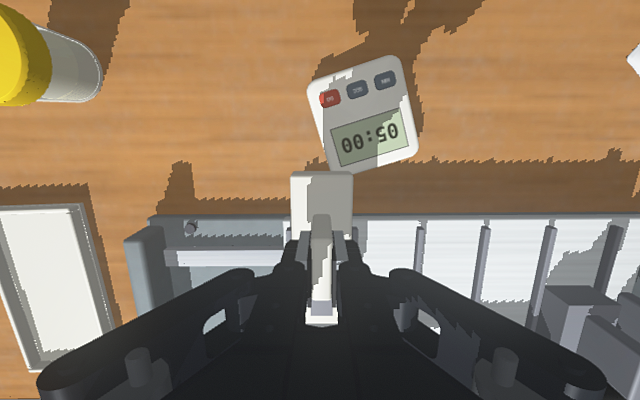

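Wrist view: the cartridge at (321,200) is held straight over the rightmost lane. Bed front edge is at row 215, ribs at ~420, 486 and 550. I'll check the rib columns precisely.

Run:
```python
from h import *
im,K,o,R=grab('wrist'); s=env.observe(); print(np.round(s['position'],4))
g=cv2.cvtColor(im,cv2.COLOR_RGB2GRAY).astype(int)
for v in(225,235):
    print(v,[(c,g[v,c-8:c+9].tolist()) for c in (355,420,486)])
for y in(-.0225,-.0675): print([proj(K,o,R,(x,-.06+y,.039)).round(1).tolist() for x in(.408,.414)])
print(g[200,284:300].tolist(),g[200,345:360].tolist(),g[205:222,380].tolist())
```

```text
[ 0.4031 -0.1495  0.0956]
225 [(355, [152, 152, 150, 146, 140, 142, 149, 149, 148, 149, 149, 149, 148, 149, 148, 149, 148]), (420, [237, 237, 237, 237, 238, 241, 230, 155, 137, 146, 150, 150, 149, 142, 188, 247, 239]), (486, [237, 237, 238, 242, 229, 130, 139, 143, 147, 143, 181, 241, 241, 236, 235, 235, 236])]
235 [(355, [148, 144, 161, 195, 153, 87, 100, 100, 98, 97, 118, 152, 148, 147, 147, 147, 147]), (420, [237, 240, 236, 161, 95, 108, 132, 159, 156, 154, 148, 139, 138, 186, 245, 237, 235]), (486, [236, 192, 93, 105, 110, 108, 124, 157, 156, 153, 149, 152, 199, 240, 234, 233, 232])]
[[421.8, 232.0], [421.0, 240.3]]
[[355.0, 232.2], [354.7, 240.5]]
[124, 157, 110, 107, 91, 84, 154, 241, 238, 239, 241, 241, 241, 240, 240, 240] [152, 152, 152, 153, 152, 150, 145, 129, 93, 95, 96, 96, 95, 95, 95] [102, 103, 101, 102, 102, 101, 102, 101, 102, 93, 87, 88, 109, 120, 122, 128, 156]
```

Request:
arm_command(commands=[1,0,0,0.036,0,0,0,1,0,0,0.042,0,0,0,1,-0.02,0,0.042,0,0,0,1,-0.04,0,0.042,0,0,0,1,-0.06,0,0.042,0,0,0,1,-0.08,0,0.042,0,0,0,1,-0.1,0,0.042,0,0,0,1,-0.12,0,0.042,0,0,0,1,-0.14,0,0.042,0,0,0,1,-0.14,0,0.042,0,0,0])

```text
time_s: 12.8
position: [0.4778, -0.1505, 0.0791]
tool_rot: [[-1.0, -0.002, 0.003], [-0.002, 1.0, -0.002], [-0.003, -0.002, -1.0]]
ft_force: [-0.1, -0.7, -0.8]
grip_width: 0.0088
gripper_force: 60.4
```

Request:
arm_command(commands=[1,0,0,0.006,0,0,0,1,0,0,0.011,0,0,0,1,0,0,0.011,0,0,0,1,0,0,0.011,0,0,0])

```text
time_s: 13.13
position: [0.4757, -0.1507, 0.0743]
tool_rot: [[-1.0, -0.001, 0.003], [-0.001, 1.0, -0.002], [-0.003, -0.002, -1.0]]
ft_force: [-1.4, 0.2, 17.3]
grip_width: 0.0087
gripper_force: 63.0
```

Run:
```python
from h import *
for i in range(4):
    optics.get_image('top'); s=env.observe(); print(np.round(s['position'],4),np.round(s['ft_force'],1))
```

```text
[ 0.4757 -0.1507  0.0743] [-2.7  0.9 16.3]
[ 0.4757 -0.1507  0.0743] [-1.7  0.1 17.8]
[ 0.4757 -0.1507  0.0742] [-2.   2.2 16.6]
[ 0.4757 -0.1507  0.0743] [-1.9  2.1 16.7]
```

Request:
arm_command(commands=[1,0,0,-0.002,0,0,0,1,-0.003,0,-0.002,0,0,0,1,-0.006,0,-0.002,0,0,0,1,-0.008,0,-0.002,0,0,0,1,-0.008,0,-0.002,0,0,0])

```text
time_s: 13.75
position: [0.4778, -0.1502, 0.0743]
tool_rot: [[-1.0, -0.001, -0.002], [-0.001, 1.0, -0.0], [0.002, -0.0, -1.0]]
ft_force: [-9.8, -0.0, 15.8]
grip_width: 0.0086
gripper_force: 62.8
```

Request:
arm_command(commands=[0.35,0,0,0,0,0,0,0.35,0,0,0,0,0,0,0.35,0,0,0,0,0,0,0.35,0,0,-0.08,0,0,0,0.35,0,0,-0.25,0,0,0,0.35,0.05,0,-0.3,0,0,0,0.35,0.13,0,-0.3,0,0,0,0.35,0.13,0,-0.3,0,0,0,0.35,0.13,0,-0.3,0,0,0])

```text
time_s: 14.5
position: [0.4126, -0.1503, 0.2254]
tool_rot: [[-1.0, 0.0, 0.003], [0.0, 1.0, -0.002], [-0.003, -0.002, -1.0]]
ft_force: [0.1, -1.1, 1.0]
grip_width: 0.028
gripper_force: 0.0
```

Run:
```python
from h import *
im,K,o,R=grab('wrist','w6.png'); s=env.observe(); print(s['position'],s['grip_width'])
for n,p in(('back edge',(.4406,-.150,.046)),('finback',(.4626,-.15,.082)),('finfront',(.4946,-.15,.082)),('rib45',(.42,-.0825,.039))): print(n,proj(K,o,R,p).round(1))
cv2.imwrite('pics/w6c.png',cv2.cvtColor(cv2.resize(im[150:350,180:500],(800,500)),cv2.COLOR_RGB2BGR))
```

```text
[ 0.41367236 -0.15042766  0.22421294] 0.02808410666017202
back edge [322.8 207.4]
finback [322.8 238.6]
finfront [322.8 267. ]
rib45 [383. 188.]
```

View pics/w6c.png

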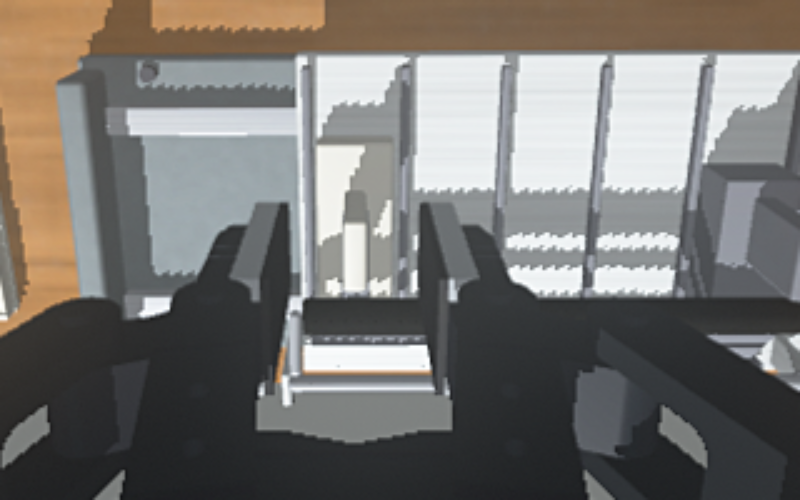

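Crop: cartridge in the rightmost lane, back edge at image (322,206) against a predicted home row of 207, so it is home under the roller. Fetching the next one.

Request:
arm_command(commands=[0.05,-0.034,0.9,0,0,0,0,0.05,-0.034,0.9,0,0,0,0,0.05,-0.034,0.9,0,0,0,0,0.05,-0.034,0.9,0,0,0,0,0.05,-0.034,0.9,0,0,0,0,0.05,-0.034,0.9,0,0,0,0,0.05,-0.034,0.9,0,0,0,0,0.05,-0.034,0.9,0,0,0,0,0.05,-0.034,0.9,0,0,0,0,0.05,-0.034,0.9,0,0,0,0,0.05,-0.034,0.9,0,0,0,0,0.05,-0.034,0.9,0,0,0,0])

```text
time_s: 15.55
position: [0.4307, 0.3051, 0.2215]
tool_rot: [[-1.0, -0.006, -0.002], [-0.006, 1.0, 0.001], [0.002, 0.001, -1.0]]
ft_force: [-0.3, -0.5, -0.6]
grip_width: 0.0405
gripper_force: 0.0
```

```bash
cat > m.py <<'E'
from h import *
im,K,o,R=grab('wrist'); s=env.observe(); print(np.round(s['position'],4),s['grip_width'])
for r in carts(im,K,o,R):
    a=np.radians(r[2]); print(r,'fin',round(r[0]-.01*np.cos(a),4),round(r[1]-.01*np.sin(a),4),'turn',round(-r[2]/120,3))
E
python3 m.py
```

```text
[0.4307 0.3026 0.2214] 0.04051131280449507
[0.4602, 0.2986, 3.8064, 0.0967, 0.0346] fin 0.4502 0.2979 turn -0.032
[0.4646, 0.4343, -1.5949, 0.0967, 0.0421] fin 0.4546 0.4346 turn 0.013
```

Request:
arm_command(commands=[0.05,-0.039,-0.003,0.24,0,0,-0.032,0.05,-0.039,-0.003,0.24,0,0,-0.032,0.05,-0.039,-0.003,0.24,0,0,-0.032,0.05,-0.039,-0.003,0.24,0,0,-0.032,0.05,-0.039,-0.003,0.24,0,0,-0.032])

```text
time_s: 16.02
position: [0.4502, 0.2974, 0.1022]
tool_rot: [[-0.998, -0.066, -0.004], [-0.066, 0.998, -0.002], [0.004, -0.001, -1.0]]
ft_force: [0.1, -0.1, 0.9]
grip_width: 0.0407
gripper_force: 0.0
```

Request:
arm_command(commands=[0.05,0,0,0.122,0,0,0,0.05,0,0,0.122,0,0,0,0.05,0,0,0.122,0,0,0,1,0,0,0.122,0,0,0,1,0,0,0.122,0,0,0,1,0,0,0.122,0,0,0,1,0,0,0.122,0,0,0,1,0,0,0.122,0,0,0,1,0,0,0.122,0,0,0], newtons=60)

```text
time_s: 16.77
position: [0.4517, 0.2987, 0.0449]
tool_rot: [[-0.998, -0.068, 0.005], [-0.068, 0.998, 0.002], [-0.005, 0.001, -1.0]]
ft_force: [-0.0, 0.3, 6.3]
grip_width: 0.0084
gripper_force: 59.3
```

Request:
arm_command(commands=[1,0,0,-0.15,0,0,0,1,0,0,-0.316,0,0,0.032,1,0,0,-0.316,0,0,0.032,1,0,0,-0.316,0,0,0.032,1,0,0,-0.316,0,0,0.032,1,0,0,-0.316,0,0,0.032])

```text
time_s: 17.27
position: [0.4509, 0.2984, 0.2035]
tool_rot: [[-1.0, -0.001, 0.006], [-0.001, 1.0, 0.002], [-0.006, 0.002, -1.0]]
ft_force: [-0.9, -1.1, -0.7]
grip_width: 0.0092
gripper_force: 58.8
```

Request:
arm_command(commands=[1,0.092,-0.807,0,0,0,0,1,0.092,-0.807,0,0,0,0,1,0.092,-0.807,0,0,0,0,1,0.092,-0.807,0,0,0,0,1,0.092,-0.807,0,0,0,0,1,0.092,-0.807,0,0,0,0,1,0.092,-0.807,0,0,0,0,1,0.092,-0.807,0,0,0,0,1,0.092,-0.807,0,0,0,0,1,0.092,-0.807,0.1,0,0,0,1,0.092,-0.807,0.2,0,0,0,1,0.092,-0.807,0.2,0,0,0])

```text
time_s: 18.27
position: [0.4028, -0.1061, 0.0973]
tool_rot: [[-1.0, 0.002, -0.003], [0.002, 1.0, 0.002], [0.003, 0.002, -1.0]]
ft_force: [-1.4, 0.6, -1.1]
grip_width: 0.0088
gripper_force: 59.0
```

```bash
cat > l.py <<'E'
from h import *
im,K,o,R=grab('wrist'); s=env.observe(); p=s['position']; print(np.round(p,4),s['grip_width'],np.round(s['ft_force'],1))
g=cv2.cvtColor(im,cv2.COLOR_RGB2GRAY).astype(int)
for y in(-112.5,-67.5,-22.5,22.5,67.5):
    u,v=proj(K,o,R,(.409,-.06+y/1e3,.039)); u,v=int(round(u)),int(round(v))
    if 10<u<630: print(y,u,v,g[v,u-8:u+9].tolist())
u,v=proj(K,o,R,(p[0]-.05,p[1],p[2]-.03)); u,v=int(round(u)),int(round(v)); print('block',u,v,g[v,u-40:u-20].tolist(),g[v,u+20:u+40].tolist())
E
python3 l.py
```

```text
[ 0.4016 -0.1052  0.0947] 0.008901848158477594 [-1.9  1.  -4.4]
-112.5 226 230 [155, 155, 156, 154, 155, 167, 165, 160, 140, 95, 73, 82, 115, 149, 144, 134, 184]
-67.5 291 230 [231, 131, 143, 137, 133, 170, 169, 160, 150, 194, 244, 238, 244, 243, 242, 243, 246]
-22.5 357 230 [155, 180, 133, 100, 85, 98, 100, 99, 94, 112, 149, 143, 142, 142, 142, 143, 142]
22.5 423 230 [225, 94, 100, 121, 157, 155, 152, 150, 130, 163, 243, 234, 232, 232, 231, 231, 231]
67.5 488 230 [95, 105, 105, 113, 139, 156, 154, 149, 135, 173, 239, 231, 229, 229, 229, 229, 229]
block 324 149 [81, 127, 156, 106, 61, 110, 186, 213, 211, 211, 213, 212, 206, 208, 211, 213, 211, 209, 208, 208] [156, 155, 154, 154, 154, 155, 154, 155, 155, 153, 150, 135, 101, 93, 95, 96, 95, 96, 96, 95]
```

Request:
arm_command(commands=[1,0,0.002,0.04,0,0,0,1,0,0.002,0.049,0,0,0,1,-0.02,0.002,0.049,0,0,0,1,-0.04,0.002,0.049,0,0,0,1,-0.06,0.002,0.049,0,0,0,1,-0.08,0.002,0.049,0,0,0,1,-0.1,0.002,0.049,0,0,0,1,-0.12,0.002,0.049,0,0,0,1,-0.138,0.002,0.049,0,0,0,1,-0.138,0.002,0.049,0,0,0,1,-0.138,0.002,0.052,0,0,0,1,-0.138,0.002,0.054,0,0,0])

```text
time_s: 19.32
position: [0.475, -0.1047, 0.0767]
tool_rot: [[-1.0, -0.001, 0.005], [-0.001, 1.0, -0.003], [-0.005, -0.003, -1.0]]
ft_force: [-6.9, 2.4, 44.9]
grip_width: 0.0089
gripper_force: 65.6
```

Request:
arm_command(commands=[1,0,0,-0.004,0,0,0,1,0,0,-0.004,0,0,0,1,-0.004,0,-0.004,0,0,0,1,-0.008,0,-0.004,0,0,0,1,-0.008,0,-0.004,0,0,0])

```text
time_s: 19.73
position: [0.4755, -0.1039, 0.0768]
tool_rot: [[-1.0, -0.002, -0.004], [-0.002, 1.0, -0.0], [0.004, -0.0, -1.0]]
ft_force: [-16.0, -0.4, 25.2]
grip_width: 0.0091
gripper_force: 62.7
```

Request:
arm_command(commands=[1,0,0,-0.004,0,0,0,1,-0.002,0,-0.004,0,0,0,1,-0.004,0,-0.004,0,0,0,1,-0.004,0,-0.004,0,0,0])

```text
time_s: 20.07
position: [0.4792, -0.1041, 0.0771]
tool_rot: [[-1.0, -0.001, -0.001], [-0.001, 1.0, 0.0], [0.001, 0.0, -1.0]]
ft_force: [-3.7, -0.4, 3.1]
grip_width: 0.0085
gripper_force: 59.4
```

Request:
arm_command(commands=[1,-0.002,0,0,0,0,0,1,-0.004,0,0,0,0,0,1,-0.004,0,0,0,0,0])

```text
time_s: 20.32
position: [0.4794, -0.104, 0.0772]
tool_rot: [[-1.0, -0.001, -0.006], [-0.001, 1.0, 0.001], [0.006, 0.001, -1.0]]
ft_force: [-13.2, -2.0, 11.2]
grip_width: 0.0089
gripper_force: 60.7
```

Request:
arm_command(commands=[0.35,0,0,0,0,0,0,0.35,0,0,0,0,0,0,0.35,0,0,0,0,0,0,0.35,0,0,-0.08,0,0,0,0.35,0,0,-0.25,0,0,0,0.35,0.05,0,-0.3,0,0,0,0.35,0.13,0,-0.3,0,0,0,0.35,0.13,0,-0.3,0,0,0,0.35,0.13,0,-0.3,0,0,0])

```text
time_s: 21.07
position: [0.4153, -0.1043, 0.2295]
tool_rot: [[-1.0, 0.0, 0.004], [0.0, 1.0, -0.002], [-0.004, -0.002, -1.0]]
ft_force: [0.4, -0.2, 0.1]
grip_width: 0.0277
gripper_force: 0.0
```

```bash
cat > c.py <<'E'
from h import *
import sys
im,K,o,R=grab('wrist'); s=env.observe(); print(np.round(s['position'],4))
g=cv2.cvtColor(im,cv2.COLOR_RGB2GRAY).astype(int)
for y in map(float,sys.argv[1:]):
    for dy in(-.012,-.009,.009,.012):
        vs=[int(round(c)) for c in proj(K,o,R,(.4406,y+dy,.046))]; col=g[vs[1]-8:vs[1]+9,vs[0]]
        k=np.argmax(np.abs(np.diff(col))); print(y,dy,'back x',ray(K,o,R,vs[0],vs[1]-8+k+.5,.046)[0].round(4),'step',np.diff(col)[k])
E
python3 c.py -.15 -.104; sed -i 's/^print.*//' m.py; python3 -c "
from h import *
im,K,o,R=grab('wrist'); print([ribs(im,K,o,R,x) for x in(.41,.42)])"
```

```text
[ 0.4164 -0.1044  0.2283]
-0.15 -0.012 back x 0.4414 step 74
-0.15 -0.009 back x 0.4414 step 74
-0.15 0.009 back x 0.4402 step 16
-0.15 0.012 back x 0.4402 step 17
-0.104 -0.012 back x 0.4414 step 72
-0.104 -0.009 back x 0.4414 step 72
-0.104 0.009 back x 0.4402 step 20
-0.104 0.012 back x 0.4402 step 19
[[(-112.5, np.float64(-120.4)), (-67.5, np.float64(-71.2)), (-22.5, np.float64(-26.4)), (22.5, np.float64(20.5)), (67.5, np.float64(65.2)), (112.5, np.float64(105.4))], [(-112.5, np.float64(-121.1)), (-67.5, np.float64(-74.8)), (-22.5, np.float64(-30.8)), (22.5, np.float64(21.1)), (67.5, np.float64(65.0)), (112.5, np.float64(104.4))]]
```

Request:
arm_command(commands=[0.05,-0.027,0.93,0,0,0,0,0.05,-0.027,0.93,0,0,0,0,0.05,-0.027,0.93,0,0,0,0,0.05,-0.027,0.93,0,0,0,0,0.05,-0.027,0.93,0,0,0,0,0.05,-0.027,0.93,0,0,0,0,0.05,-0.027,0.93,0,0,0,0,0.05,-0.027,0.93,0,0,0,0,0.05,-0.027,0.93,0,0,0,0,0.05,-0.027,0.93,0,0,0,0,0.05,-0.027,0.93,0,0,0,0,0.05,-0.027,0.93,0,0,0,0])

```text
time_s: 22.17
position: [0.4295, 0.3665, 0.2251]
tool_rot: [[-1.0, -0.005, -0.002], [-0.005, 1.0, 0.001], [0.002, 0.001, -1.0]]
ft_force: [-0.9, -0.8, -0.5]
grip_width: 0.0407
gripper_force: 0.0
```

```bash
cat > m.py <<'E'
from h import *
im,K,o,R=grab('wrist'); s=env.observe(); print(np.round(s['position'],4),s['grip_width'])
for r in carts(im,K,o,R):
    a=np.radians(r[2]); print(r,'fin',round(r[0]-.01*np.cos(a),4),round(r[1]-.01*np.sin(a),4),'turn',round(-r[2]/120,3))
E
python3 m.py; python3 m.py
```

```text
[0.4296 0.365  0.225 ] 0.0402693729128029
[0.4712, 0.3669, 10.8511, 0.0972, 0.0348] fin 0.4614 0.365 turn -0.09
[0.473, 0.7181, 82.0393, 0.1138, 0.0563] fin 0.4716 0.7082 turn -0.684
[0.4297 0.3628 0.2253] 0.040364259321589886
[0.4713, 0.3669, 10.8366, 0.097, 0.0348] fin 0.4615 0.365 turn -0.09
```

Request:
arm_command(commands=[0.05,-0.064,0.008,0.244,0,0,-0.09,0.05,-0.064,0.008,0.244,0,0,-0.09,0.05,-0.064,0.008,0.244,0,0,-0.09,0.05,-0.064,0.008,0.244,0,0,-0.09,0.05,-0.064,0.008,0.244,0,0,-0.09,0.05,-0.064,0.008,0.244,0,0,-0.09])

```text
time_s: 22.77
position: [0.4626, 0.3645, 0.1072]
tool_rot: [[-0.982, -0.187, 0.002], [-0.187, 0.982, 0.001], [-0.002, 0.001, -1.0]]
ft_force: [-0.3, 1.0, 0.7]
grip_width: 0.0408
gripper_force: 0.0
```

Request:
arm_command(commands=[0.05,0.002,0,0.13,0,0,0,0.05,0.002,0,0.13,0,0,0,0.05,0.002,0,0.13,0,0,0,1,0.002,0,0.13,0,0,0,1,0.002,0,0.13,0,0,0,1,0.002,0,0.13,0,0,0,1,0.002,0,0.13,0,0,0,1,0.002,0,0.13,0,0,0,1,0.002,0,0.13,0,0,0], newtons=60)

```text
time_s: 23.52
position: [0.462, 0.3652, 0.0431]
tool_rot: [[-0.982, -0.188, 0.004], [-0.188, 0.982, 0.002], [-0.005, 0.001, -1.0]]
ft_force: [-1.1, 0.1, 8.8]
grip_width: 0.009
gripper_force: 61.7
```

Request:
arm_command(commands=[1,0,0,-0.15,0,0,0,1,0,0,-0.316,0,0,0.09,1,0,0,-0.316,0,0,0.09,1,0,0,-0.316,0,0,0.09,1,0,0,-0.316,0,0,0.09,1,0,0,-0.316,0,0,0.09])

```text
time_s: 24.02
position: [0.4613, 0.3648, 0.2013]
tool_rot: [[-1.0, -0.001, 0.005], [-0.001, 1.0, 0.003], [-0.005, 0.003, -1.0]]
ft_force: [-0.2, -0.6, -0.6]
grip_width: 0.0088
gripper_force: 60.3
```

Request:
arm_command(commands=[1,0.113,-0.85,0,0,0,0,1,0.113,-0.85,0,0,0,0,1,0.113,-0.85,0,0,0,0,1,0.113,-0.85,0,0,0,0,1,0.113,-0.85,0,0,0,0,1,0.113,-0.85,0,0,0,0,1,0.113,-0.85,0,0,0,0,1,0.113,-0.85,0,0,0,0,1,0.113,-0.85,0,0,0,0,1,0.113,-0.85,0.0,0,0,0,1,0.113,-0.85,0.1,0,0,0,1,0.113,-0.85,0.18,0,0,0])

```text
time_s: 25.02
position: [0.4049, -0.0631, 0.116]
tool_rot: [[-1.0, 0.004, 0.004], [0.004, 1.0, -0.002], [-0.004, -0.002, -1.0]]
ft_force: [1.1, 0.1, -1.7]
grip_width: 0.0085
gripper_force: 60.3
```

```bash
python3 l.py >/dev/null; python3 l.py
```

```text
[ 0.4015 -0.0596  0.1119] 0.00904668564973076 [ 0.1  0.4 -0.5]
-112.5 168 227 [159, 157, 155, 155, 156, 157, 160, 161, 151, 103, 77, 80, 78, 88, 126, 150, 143]
-67.5 230 227 [235, 240, 230, 131, 166, 199, 167, 168, 160, 116, 79, 83, 117, 153, 147, 145, 137]
-22.5 292 227 [238, 226, 130, 140, 149, 167, 164, 183, 236, 239, 242, 245, 244, 244, 244, 244, 244]
22.5 354 227 [154, 154, 153, 151, 148, 134, 98, 99, 97, 104, 135, 149, 145, 145, 146, 145, 145]
67.5 416 227 [236, 226, 118, 100, 128, 162, 157, 154, 154, 149, 180, 240, 232, 231, 230, 230, 230]
block 324 153 [246, 246, 246, 246, 246, 246, 245, 238, 213, 158, 149, 156, 156, 156, 156, 155, 156, 156, 157, 157] [95, 96, 96, 95, 95, 94, 96, 96, 95, 95, 95, 95, 94, 93, 94, 94, 95, 93, 93, 93]
```

Request:
arm_command(commands=[1,0,-0.002,0.05,0,0,0,1,0,-0.002,0.068,0,0,0,1,-0.02,-0.002,0.068,0,0,0,1,-0.04,-0.002,0.068,0,0,0,1,-0.06,-0.002,0.068,0,0,0,1,-0.08,-0.002,0.068,0,0,0,1,-0.1,-0.002,0.068,0,0,0,1,-0.12,-0.002,0.068,0,0,0,1,-0.14,-0.002,0.068,0,0,0,1,-0.14,-0.002,0.07,0,0,0,1,-0.14,-0.002,0.07,0,0,0,1,-0.14,-0.002,0.07,0,0,0])

```text
time_s: 26.12
position: [0.4742, -0.0606, 0.0818]
tool_rot: [[-1.0, -0.001, -0.0], [-0.001, 1.0, 0.0], [0.0, 0.0, -1.0]]
ft_force: [-0.0, 0.6, -1.3]
grip_width: 0.0089
gripper_force: 60.3
```

Request:
arm_command(commands=[1,0,0,0.008,0,0,0,1,0,0,0.0125,0,0,0,1,-0.004,0,0.0125,0,0,0,1,-0.008,0,0.0125,0,0,0,1,-0.01,0,0.0125,0,0,0,1,-0.01,0,0.0125,0,0,0])

```text
time_s: 26.62
position: [0.4781, -0.061, 0.0752]
tool_rot: [[-1.0, -0.001, -0.004], [-0.001, 1.0, 0.0], [0.004, 0.0, -1.0]]
ft_force: [-8.5, -0.5, 11.2]
grip_width: 0.0088
gripper_force: 62.0
```

Request:
arm_command(commands=[1,0,0,-0.003,0,0,0,1,-0.004,0,-0.003,0,0,0,1,-0.006,0,-0.003,0,0,0,1,-0.006,0,-0.003,0,0,0])

```text
time_s: 26.95
position: [0.4785, -0.0604, 0.0758]
tool_rot: [[-1.0, -0.001, -0.011], [-0.001, 1.0, 0.002], [0.011, 0.002, -1.0]]
ft_force: [-16.8, -1.3, 9.2]
grip_width: 0.009
gripper_force: 61.8
```

Home against the stop. Release, and check the back edges.

Request:
arm_command(commands=[0.35,0,0,0,0,0,0,0.35,0,0,0,0,0,0,0.35,0,0,0,0,0,0,0.35,0,0,-0.08,0,0,0,0.35,0,0,-0.25,0,0,0,0.35,0.05,0,-0.3,0,0,0,0.35,0.13,0,-0.3,0,0,0,0.35,0.13,0,-0.3,0,0,0,0.35,0.13,0,-0.3,0,0,0])

```text
time_s: 27.7
position: [0.4163, -0.061, 0.2287]
tool_rot: [[-1.0, -0.0, 0.004], [-0.0, 1.0, -0.002], [-0.004, -0.002, -1.0]]
ft_force: [0.6, 0.1, 0.7]
grip_width: 0.0279
gripper_force: 0.0
```

```bash
python3 c.py -.15 -.105 -.060
```

```text
[ 0.4175 -0.0612  0.2276]
-0.15 -0.012 back x 0.4412 step 89
-0.15 -0.009 back x 0.4411 step 88
-0.15 0.009 back x 0.4399 step 22
-0.15 0.012 back x 0.4399 step 21
-0.105 -0.012 back x 0.4341 step -77
-0.105 -0.009 back x 0.4423 step 62
-0.105 0.009 back x 0.4411 step 13
-0.105 0.012 back x 0.4411 step 13
-0.06 -0.012 back x 0.441 step 63
-0.06 -0.009 back x 0.441 step 63
-0.06 0.009 back x 0.4398 step 16
-0.06 0.012 back x 0.4398 step 16
```

Request:
arm_command(commands=[0.05,-0.04,0.9,0,0,0,0,0.05,-0.04,0.9,0,0,0,0,0.05,-0.04,0.9,0,0,0,0,0.05,-0.04,0.9,0,0,0,0,0.05,-0.04,0.9,0,0,0,0,0.05,-0.04,0.9,0,0,0,0,0.05,-0.04,0.9,0,0,0,0,0.05,-0.04,0.9,0,0,0,0,0.05,-0.04,0.9,0,0,0,0,0.05,-0.04,0.9,0,0,0,0,0.05,-0.04,0.9,0,0,0,0,0.05,-0.04,0.9,0,0,0,0])

```text
time_s: 28.75
position: [0.4372, 0.3945, 0.2241]
tool_rot: [[-1.0, -0.005, -0.001], [-0.005, 1.0, 0.001], [0.001, 0.001, -1.0]]
ft_force: [-0.8, -0.2, 0.2]
grip_width: 0.0406
gripper_force: 0.0
```

```bash
python3 m.py; python3 m.py; python3 -c "
from h import *
grab('wrist','w7.png')"
```

```text
[0.4373 0.392  0.2242] 0.04069698494087076
[0.4374 0.3903 0.2245] 0.04077149418556977
```

View pics/w7.png

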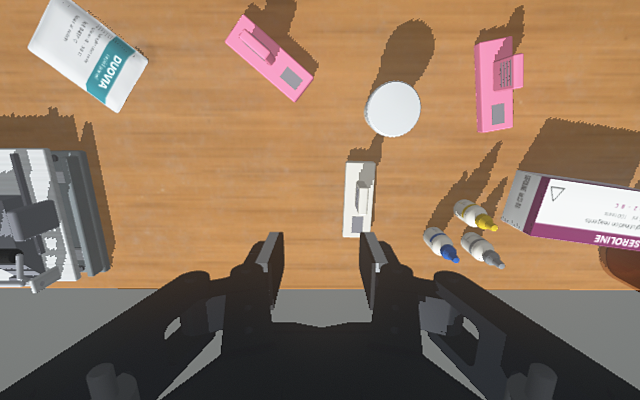

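Wrist view: the last white cartridge is at (359,200), back edge row 161, nose row ~237, partly touching the finger's outline. I'll measure its edges row by row.

Run:
```python
from h import *
im,K,o,R=grab('wrist'); print(np.round(env.observe()['position'],4))
hsv=cv2.cvtColor(im,cv2.COLOR_RGB2HSV); m=(hsv[...,1]<45)&(hsv[...,2]>90)
for v in(165,170,212,218,224): 
    c=np.where(m[v,335:385])[0]+335; print(v,c[0],c[-1],ray(K,o,R,c[0]-.5,v,.014).round(4),ray(K,o,R,c[-1]+.5,v,.014).round(4))
c=np.where(m[150:245,352])[0]+150; print(c[0],c[-1],ray(K,o,R,352,c[0]-.5,.014).round(4),ray(K,o,R,352,c[-1]+.5,.014).round(4))
```

```text
[0.4377 0.3885 0.2254]
165 347 375 [0.4219 0.4178 0.014 ] [0.4218 0.4521 0.014 ]
170 346 375 [0.4279 0.4168 0.014 ] [0.4278 0.4524 0.014 ]
212 344 372 [0.4804 0.4156 0.014 ] [0.4803 0.4514 0.014 ]
218 344 371 [0.4882 0.4157 0.014 ] [0.4881 0.4506 0.014 ]
224 344 371 [0.4961 0.4159 0.014 ] [0.4961 0.451  0.014 ]
161 236 [0.4166 0.4242 0.014 ] [0.513  0.4271 0.014 ]
```

Request:
arm_command(commands=[0.05,-0.034,0.091,0.25,0,0,0.012,0.05,-0.034,0.091,0.25,0,0,0.012,0.05,-0.034,0.091,0.25,0,0,0.012,0.05,-0.034,0.091,0.25,0,0,0.012,0.05,-0.034,0.091,0.25,0,0,0.012,0.05,-0.034,0.091,0.25,0,0,0.012])

```text
time_s: 29.45
position: [0.4552, 0.4338, 0.1028]
tool_rot: [[-1.0, 0.025, 0.001], [0.025, 1.0, 0.001], [-0.001, 0.001, -1.0]]
ft_force: [0.3, -1.3, 0.8]
grip_width: 0.0406
gripper_force: 0.0
```

Request:
arm_command(commands=[0.05,0,0,0.122,0,0,0,0.05,0,0,0.122,0,0,0,0.05,0,0,0.122,0,0,0,1,0,0,0.122,0,0,0,1,0,0,0.122,0,0,0,1,0,0,0.122,0,0,0,1,0,0,0.122,0,0,0,1,0,0,0.122,0,0,0,1,0,0,0.122,0,0,0], newtons=60)

```text
time_s: 30.2
position: [0.4557, 0.435, 0.0434]
tool_rot: [[-1.0, 0.025, 0.005], [0.025, 1.0, 0.003], [-0.004, 0.003, -1.0]]
ft_force: [0.1, -0.9, 8.1]
grip_width: 0.0084
gripper_force: 60.4
```

Request:
arm_command(commands=[1,0,0,-0.15,0,0,0,1,0,0,-0.316,0,0,-0.012,1,0,0,-0.316,0,0,-0.012,1,0,0,-0.316,0,0,-0.012,1,0,0,-0.316,0,0,-0.012,1,0,0,-0.316,0,0,-0.012])

```text
time_s: 30.7
position: [0.4548, 0.4346, 0.2016]
tool_rot: [[-1.0, -0.001, 0.005], [-0.001, 1.0, 0.003], [-0.005, 0.003, -1.0]]
ft_force: [0.1, 0.1, -0.8]
grip_width: 0.0088
gripper_force: 59.2
```

Request:
arm_command(commands=[1,0.1,-0.901,0,0,0,0,1,0.1,-0.901,0,0,0,0,1,0.1,-0.901,0,0,0,0,1,0.1,-0.901,0,0,0,0,1,0.1,-0.901,0,0,0,0,1,0.1,-0.901,0,0,0,0,1,0.1,-0.901,0,0,0,0,1,0.1,-0.901,0,0,0,0,1,0.1,-0.901,0,0,0,0,1,0.1,-0.901,0.0,0,0,0,1,0.1,-0.901,0.06,0,0,0,1,0.1,-0.901,0.14,0,0,0])

```text
time_s: 31.7
position: [0.4058, -0.0204, 0.1317]
tool_rot: [[-1.0, 0.004, 0.007], [0.004, 1.0, -0.003], [-0.007, -0.003, -1.0]]
ft_force: [2.5, 0.2, -1.2]
grip_width: 0.0088
gripper_force: 59.3
```

```bash
python3 l.py >/dev/null; python3 l.py >/dev/null; python3 l.py
```

```text
[ 0.403  -0.0157  0.1291] 0.008585673911383145 [ 0.3  0.9 -0.3]
-112.5 123 219 [158, 158, 159, 159, 159, 156, 153, 158, 159, 143, 100, 77, 81, 82, 76, 99, 142]
-67.5 181 219 [233, 232, 233, 237, 226, 151, 162, 167, 162, 121, 85, 83, 79, 108, 156, 148, 139]
-22.5 238 219 [232, 233, 233, 235, 237, 220, 155, 164, 163, 143, 93, 81, 117, 153, 148, 147, 147]
22.5 295 219 [225, 131, 142, 138, 182, 244, 241, 243, 245, 245, 245, 244, 244, 244, 244, 244, 244]
67.5 352 219 [155, 155, 155, 156, 154, 154, 148, 142, 144, 145, 120, 141, 181, 241, 232, 231, 231]
block 324 155 [159, 158, 158, 157, 157, 157, 157, 156, 157, 157, 156, 157, 155, 157, 159, 158, 160, 161, 158, 157] [154, 155, 153, 145, 149, 159, 159, 141, 80, 109, 153, 154, 161, 159, 159, 141, 105, 152, 153, 164]
```

Request:
arm_command(commands=[1,0,0,0.08,0,0,0,1,0,0,0.1,0,0,0,1,-0.02,0,0.1,0,0,0,1,-0.04,0,0.1,0,0,0,1,-0.06,0,0.1,0,0,0,1,-0.08,0,0.1,0,0,0,1,-0.1,0,0.1,0,0,0,1,-0.12,0,0.1,0,0,0,1,-0.138,0,0.1,0,0,0,1,-0.138,0,0.1,0,0,0,1,-0.138,0,0.1,0,0,0])

```text
time_s: 32.77
position: [0.474, -0.0152, 0.0814]
tool_rot: [[-1.0, -0.002, 0.001], [-0.002, 1.0, -0.0], [-0.001, -0.0, -1.0]]
ft_force: [-0.4, 0.5, -0.8]
grip_width: 0.0091
gripper_force: 59.2
```

Request:
arm_command(commands=[1,0,0,0.008,0,0,0,1,0,0,0.011,0,0,0,1,-0.004,0,0.011,0,0,0,1,-0.008,0,0.011,0,0,0,1,-0.012,0,0.011,0,0,0,1,-0.014,0,0.011,0,0,0,1,-0.014,0,0.011,0,0,0])

```text
time_s: 33.35
position: [0.4785, -0.0157, 0.0754]
tool_rot: [[-1.0, -0.001, -0.005], [-0.001, 1.0, 0.0], [0.005, 0.0, -1.0]]
ft_force: [-10.8, -1.5, 13.1]
grip_width: 0.009
gripper_force: 61.3
```

Request:
arm_command(commands=[1,0,0,-0.003,0,0,0,1,-0.003,0,-0.003,0,0,0,1,-0.003,0,-0.003,0,0,0])

```text
time_s: 33.6
position: [0.4788, -0.0155, 0.076]
tool_rot: [[-1.0, -0.001, -0.008], [-0.001, 1.0, 0.001], [0.008, 0.001, -1.0]]
ft_force: [-11.7, -1.7, 5.3]
grip_width: 0.0092
gripper_force: 60.1
```

Request:
arm_command(commands=[0.35,0,0,0,0,0,0,0.35,0,0,0,0,0,0,0.35,0,0,0,0,0,0,0.35,0,0,-0.08,0,0,0,0.35,0,0,-0.25,0,0,0,0.35,0.05,0,-0.3,0,0,0,0.35,0.13,0,-0.3,0,0,0,0.35,0.13,0,-0.3,0,0,0,0.35,0.13,0,-0.3,0,0,0])

```text
time_s: 34.35
position: [0.4156, -0.0158, 0.2288]
tool_rot: [[-1.0, -0.0, 0.004], [-0.0, 1.0, -0.001], [-0.004, -0.001, -1.0]]
ft_force: [1.0, 1.1, 0.2]
grip_width: 0.0278
gripper_force: 0.0
```

```bash
python3 c.py -.15 -.105 -.060 -.0155
python3 - <<'E'
from h import *
im,K,o,R=grab('wrist'); print(np.round(env.observe()['position'],4))
print(proj(K,o,R,(.477,.0295,.092)),proj(K,o,R,(.4537,.0295,.056)))
cv2.imwrite('pics/w8.png',cv2.cvtColor(cv2.resize(im[150:350,140:460],(800,500)),cv2.COLOR_RGB2BGR))
E
```

```text
[ 0.4169 -0.016   0.2276]
-0.15 -0.012 back x 0.437 step -60
-0.15 -0.009 back x 0.4323 step -75
-0.15 0.009 back x 0.4393 step 12
-0.15 0.012 back x 0.4393 step 12
-0.105 -0.012 back x 0.4416 step 95
-0.105 -0.009 back x 0.4416 step 93
-0.105 0.009 back x 0.4404 step 22
-0.105 0.012 back x 0.4404 step 22
-0.06 -0.012 back x 0.4416 step 96
-0.06 -0.009 back x 0.4415 step 94
-0.06 0.009 back x 0.4368 step -25
-0.06 0.012 back x 0.4368 step -23
-0.0155 -0.012 back x 0.4415 step 90
-0.0155 -0.009 back x 0.4415 step 91
-0.0155 0.009 back x 0.4368 step -23
-0.0155 0.012 back x 0.4368 step -23
[ 0.4175 -0.0161  0.2267]
[367.90721234 251.22682624] [363.69026026 217.20229306]
```

View pics/w8.png

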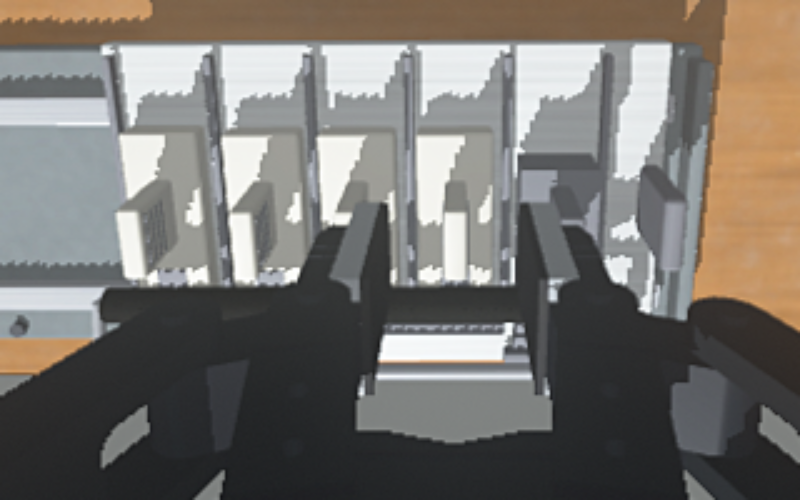

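Run:
```python
from h import *
im,K,o,R=grab('wrist'); print(np.round(env.observe()['position'],4))
f=lambda x,y,z:ray(K,o,R,140+x/2.5,150+y/2.5,z).round(4)
for n,a in(('prop back',(557,154,.056)),('prop finback',(555,186,.092)),('propfinL?',(553,190,.092)),('propR',(598,158,.056)),('propL',(517,158,.056)),('post',(640,167,.077)),('post b',(684,197,.077)),('post b2',(663,270,.077)),('roller front',(450,288,.064))): print(n,f(*a))
```

```text
[ 0.4177 -0.0161  0.2262]
prop back [0.4473 0.0281 0.056 ]
prop finback [0.4486 0.0223 0.092 ]
propfinL? [0.4503 0.0216 0.092 ]
propR [0.4492 0.0461 0.056 ]
propL [0.4492 0.0107 0.056 ]
post [0.446  0.0589 0.077 ]
post b [0.459  0.0779 0.077 ]
post b2 [0.4921 0.0719 0.077 ]
roller front [ 0.5078 -0.0185  0.064 ]
```

The crop shows all four cartridges in their lanes with matching back edges at row ~130 (x ≈ 0.441), so they are home under the raised roller. The prop's back edge is at (363,212), a few mm short of its stop. I'll regrip its fin, press it to the stop, then pull it out.

Request:
arm_command(commands=[0.35,-0.106,0.09,0,0,0,0,0.35,-0.106,0.09,0,0,0,0,0.35,-0.106,0.09,0.06,0,0,0,0.35,-0.106,0.09,0.14,0,0,0,0.35,-0.106,0.09,0.22,0,0,0,0.35,-0.106,0.09,0.22,0,0,0,0.35,-0.106,0.09,0.22,0,0,0])

```text
time_s: 35.08
position: [0.4701, 0.0292, 0.1152]
tool_rot: [[-1.0, -0.001, -0.005], [-0.001, 1.0, 0.001], [0.005, 0.001, -1.0]]
ft_force: [0.3, -0.2, 0.6]
grip_width: 0.0278
gripper_force: 0.0
```

Run:
```python
from h import *
im,K,o,R=grab('wrist'); print(np.round(env.observe()['position'],4))
print(proj(K,o,R,(.4547,.0287,.092)),proj(K,o,R,(.4543+.032,.0287,.092)))
cv2.imwrite('pics/w9.png',cv2.cvtColor(cv2.resize(im[120:320,200:440],(720,600)),cv2.COLOR_RGB2BGR))
```

```text
[0.4711 0.029  0.117 ]
[322.19459337 216.89915025] [322.07639185 268.96370907]
```

View pics/w9.png

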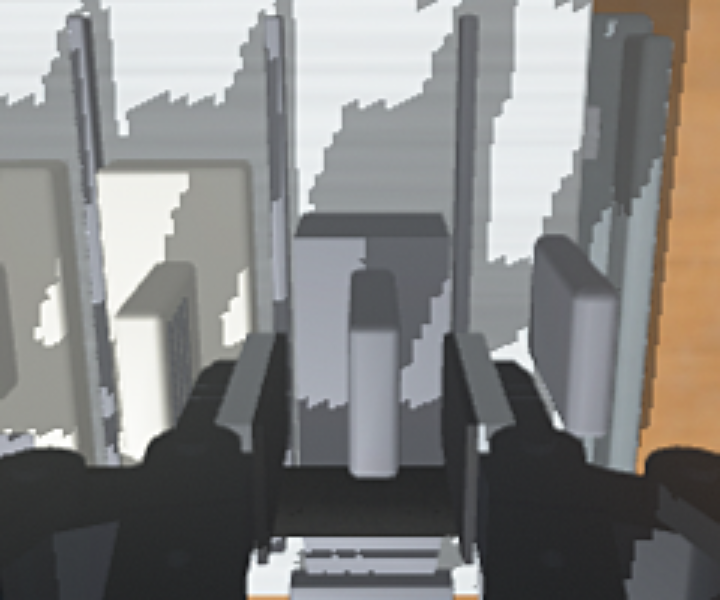

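Wrist crop: the prop fin top spans crop rows 327–475 at column 373, which puts the fin centre at x ≈ 0.477. That means the prop is at its stop and the earlier edge was its lower one. Gripping there.

Request:
arm_command(commands=[0.35,-0.012,0,0.04,0,0,0,0.35,-0.012,0,0.062,0,0,0,0.35,-0.012,0,0.062,0,0,0,1,-0.012,0,0.062,0,0,0,1,-0.012,0,0.062,0,0,0,1,-0.012,0,0.062,0,0,0,1,-0.012,0,0.062,0,0,0,1,-0.012,0,0.062,0,0,0], newtons=80)

```text
time_s: 35.8
position: [0.4771, 0.029, 0.0876]
tool_rot: [[-1.0, -0.001, 0.004], [-0.001, 1.0, -0.001], [-0.004, -0.001, -1.0]]
ft_force: [0.1, 1.1, 7.4]
grip_width: 0.0084
gripper_force: 79.7
```

Request:
arm_command(commands=[1,0.02,0,0,0,0,0,1,0.04,0,0,0,0,0,1,0.06,0,0,0,0,0,1,0.08,0,0,0,0,0,1,0.1,0,0,0,0,0,1,0.12,0,0,0,0,0,1,0.14,0,0,0,0,0,1,0.16,0,0,0,0,0,1,0.19,0,0,0,0,0,1,0.19,0,0,0,0,0,1,0.19,0,-0.1,0,0,0,1,0.19,0,-0.22,0,0,0])

```text
time_s: 36.8
position: [0.3801, 0.0291, 0.1699]
tool_rot: [[-1.0, -0.0, -0.004], [-0.0, 1.0, 0.001], [0.004, 0.001, -1.0]]
ft_force: [2.6, -0.5, -2.4]
grip_width: 0.0084
gripper_force: 78.9
```

Request:
arm_command(commands=[1,-0.05,-0.02,-0.05,0,0,0,1,-0.13,-0.808,-0.05,0,0,0,1,-0.13,-0.808,-0.05,0,0,0,1,-0.13,-0.808,-0.05,0,0,0,1,-0.13,-0.808,-0.05,0,0,0,1,-0.13,-0.808,-0.05,0,0,0,1,-0.13,-0.808,-0.05,0,0,0,1,-0.13,-0.808,-0.05,0,0,0,1,-0.13,-0.808,-0.05,0,0,0,1,-0.13,-0.808,-0.05,0,0,0,1,-0.13,-0.808,-0.05,0,0,0,1,-0.13,-0.808,-0.05,0,0,0])

```text
time_s: 37.8
position: [0.4459, -0.3793, 0.1941]
tool_rot: [[-1.0, 0.003, 0.001], [0.003, 1.0, -0.002], [-0.001, -0.002, -1.0]]
ft_force: [-0.6, 1.1, -2.0]
grip_width: 0.0082
gripper_force: 79.0
```

Run:
```python
from h import *
im,K,o,R=grab('top'); im,K,o,R=grab('wrist'); print(np.round(env.observe()['position'],4))
cv2.imwrite('pics/w10.png',cv2.cvtColor(cv2.resize(im[100:300,200:520],(800,500)),cv2.COLOR_RGB2BGR))
f=lambda p:((proj(K,o,R,p)-[200,100])*2.5).round(0)
for x,y in((.398,-.375),(.473,-.335),(.473,-.412)): print(f((x,y,.014)))
```

```text
[ 0.446  -0.3752  0.1942]
[310.  96.]
[399. 267.]
[227. 267.]
```

View pics/w10.png

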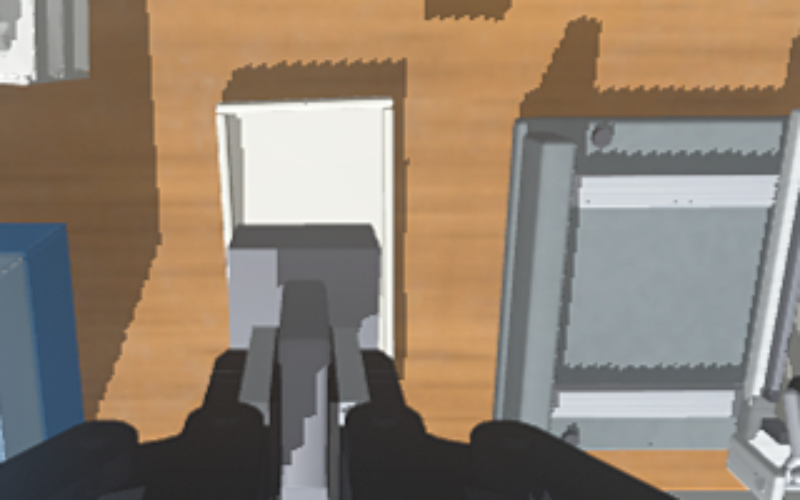

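The prop (305,300 in the crop) hangs centred over the tray, whose rims fall where predicted. Lowering.

Request:
arm_command(commands=[1,0,0,0.08,0,0,0,1,0,0,0.16,0,0,0,1,0,0,0.22,0,0,0,1,0,0,0.26,0,0,0,1,0,0,0.264,0,0,0,1,0,0,0.264,0,0,0,1,0,0,0.264,0,0,0])

```text
time_s: 38.48
position: [0.4469, -0.3747, 0.0635]
tool_rot: [[-1.0, -0.001, 0.001], [-0.001, 1.0, -0.001], [-0.001, -0.001, -1.0]]
ft_force: [-0.4, -0.2, -1.2]
grip_width: 0.0084
gripper_force: 80.9
```

Request:
arm_command(commands=[1,0,0,0.004,0,0,0,1,0,0,0.007,0,0,0,1,0,0,0.007,0,0,0,0.2,0,0,0.007,0,0,0,0.2,0,0,0.007,0,0,0,0.2,0,0,0.007,0,0,0,0.2,0,0,0.007,0,0,0,0.2,0,0,-0.08,0,0,0,0.2,0,0,-0.2,0,0,0,0.2,0,0,-0.3,0,0,0,0.2,0,0,-0.3,0,0,0])

```text
time_s: 39.4
position: [0.4467, -0.3753, 0.216]
tool_rot: [[-1.0, -0.001, 0.003], [-0.001, 1.0, -0.003], [-0.003, -0.003, -1.0]]
ft_force: [1.0, -0.1, -0.4]
grip_width: 0.0343
gripper_force: 0.0
```

Run:
```python
from h import *
im,K,o,R=grab('wrist'); im2=grab('top')[0]
a=cv2.resize(im[100:300,240:400],(400,500)); b=cv2.resize(im2[145:210,320:500],(400,145))
c=np.zeros((500,800,3),np.uint8); c[:,:400]=a; c=np.zeros((600,760,3),np.uint8)
c[:320,:256]=cv2.resize(im[100:300,240:400],(256,320)); c[325:600]=cv2.resize(im2[145:210,320:500],(760,275),interpolation=cv2.INTER_CUBIC)
cv2.imwrite('pics/c11.png',cv2.cvtColor(c,cv2.COLOR_RGB2BGR))
```

```text
(no output)
```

View pics/c11.png

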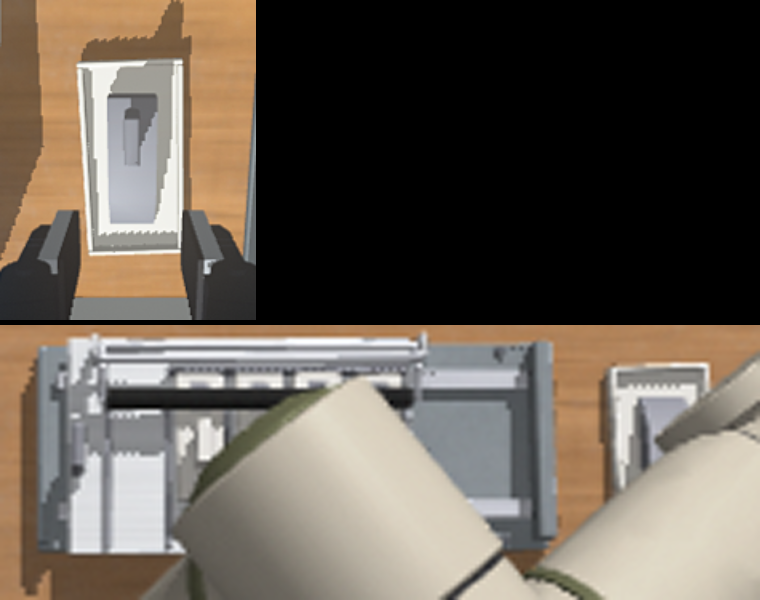

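The prop stands upright and centred in the tray. In the top view the roller is lower again across the cartridge noses. Checking the cartridges on the way to the post.

Request:
arm_command(commands=[0.2,0.06,0.63,-0.02,0,0,0,0.2,0.06,0.63,-0.02,0,0,0,0.2,0.06,0.63,-0.02,0,0,0,0.2,0.06,0.63,-0.02,0,0,0,0.2,0.06,0.63,-0.02,0,0,0,0.2,0.06,0.63,-0.02,0,0,0,0.2,0.06,0.63,-0.02,0,0,0,0.2,0.06,0.63,-0.02,0,0,0,0.2,0.06,0.63,-0.02,0,0,0,0.2,0.06,0.63,-0.02,0,0,0])

```text
time_s: 40.33
position: [0.4159, -0.059, 0.2216]
tool_rot: [[-1.0, -0.003, -0.0], [-0.003, 1.0, 0.0], [0.0, 0.0, -1.0]]
ft_force: [-0.3, -0.2, 0.4]
grip_width: 0.034
gripper_force: 0.0
```

```bash
python3 c.py -.15 -.105 -.060 -.0155 | grep -v 'step -'
python3 - <<'E'
from h import *
im,K,o,R=grab('wrist'); print(np.round(env.observe()['position'],4))
cv2.imwrite('pics/w12.png',cv2.cvtColor(cv2.resize(im[150:350,180:500],(800,500)),cv2.COLOR_RGB2BGR))
f=lambda p:((proj(K,o,R,p)-[180,150])*2.5).round(0)
print(f((.466,.074,.077)))
E
```

```text
[ 0.4162 -0.06    0.2216]
-0.15 -0.012 back x 0.4415 step 65
-0.15 -0.009 back x 0.4415 step 66
-0.15 0.009 back x 0.4403 step 14
-0.15 0.012 back x 0.4403 step 15
-0.105 -0.012 back x 0.4413 step 70
-0.105 -0.009 back x 0.4413 step 70
-0.105 0.009 back x 0.4401 step 18
-0.105 0.012 back x 0.4401 step 19
-0.06 -0.012 back x 0.4412 step 72
-0.06 -0.009 back x 0.4412 step 74
-0.06 0.012 back x 0.4399 step 18
-0.0155 -0.012 back x 0.441 step 70
-0.0155 -0.009 back x 0.441 step 70
-0.0155 0.009 back x 0.4398 step 20
-0.0155 0.012 back x 0.4409 step 7
[ 0.4163 -0.0606  0.2215]
[684. 222.]
```

View pics/w12.png

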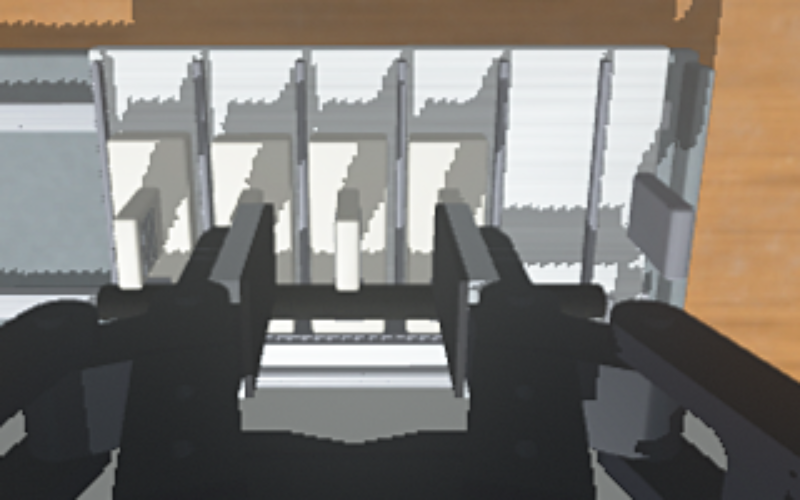

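All four cartridges remain home with the roller down on them. The post's top face is at crop (681,242).

Run:
```python
from h import *
im,K,o,R=grab('wrist')
f=lambda x,y:ray(K,o,R,180+x/2.5,150+y/2.5,.077).round(4)
for a in((671,210),(693,210),(688,275),(666,275)): print(f(*a))
```

```text
[0.4611 0.0674 0.077 ]
[0.4611 0.0763 0.077 ]
[0.4902 0.0779 0.077 ]
[0.4902 0.0687 0.077 ]
```

Request:
arm_command(commands=[1,-0.11,0.371,0,0,0,0,1,-0.11,0.371,0,0,0,0,1,-0.11,0.371,0,0,0,0,1,-0.11,0.371,0,0,0,0,1,-0.11,0.371,0,0,0,0,1,-0.11,0.371,0,0,0,0,1,-0.11,0.371,0.08,0,0,0,1,-0.11,0.371,0.16,0,0,0,1,-0.11,0.371,0.24,0,0,0,1,-0.11,0.371,0.28,0,0,0,1,-0.11,0.371,0.28,0,0,0])

```text
time_s: 41.4
position: [0.4694, 0.124, 0.0779]
tool_rot: [[-1.0, 0.002, -0.009], [0.002, 1.0, -0.0], [0.009, -0.0, -1.0]]
ft_force: [-1.6, 0.5, -0.1]
grip_width: -0.0
gripper_force: 0.0
```

Now push −y, slowly (about 8 mm per row).

Request:
arm_command(commands=[1,0,-0.04,0,0,0,0,1,0,-0.06,0,0,0,0,1,0,-0.076,0,0,0,0,1,0,-0.092,0,0,0,0,1,0,-0.108,0,0,0,0,1,0,-0.124,0,0,0,0,1,0,-0.14,0,0,0,0,1,0,-0.156,0,0,0,0,1,0,-0.172,0,0,0,0,1,0,-0.188,0,0,0,0,1,0,-0.2,0,0,0,0])

```text
time_s: 42.32
position: [0.4711, 0.0247, 0.0819]
tool_rot: [[-1.0, -0.0, -0.0], [-0.0, 1.0, -0.0], [0.0, -0.0, -1.0]]
ft_force: [0.6, 2.2, 1.8]
grip_width: 0.0003
gripper_force: 1.5
```

Request:
arm_command(commands=[1,0,-0.016,0,0,0,0,1,0,-0.03,0,0,0,0,1,0,-0.042,0,0,0,0,1,0,-0.05,0,0,0,0,1,0,-0.056,0,0,0,0,1,0,-0.06,0,0,0,0,1,0,-0.06,0,0,0,0])

```text
time_s: 42.9
position: [0.4709, 0.0024, 0.0819]
tool_rot: [[-1.0, 0.002, 0.001], [0.002, 1.0, 0.015], [-0.001, 0.015, -1.0]]
ft_force: [10.2, 57.2, 5.9]
grip_width: 0.0001
gripper_force: 28.2
```

Hard stop reached. Back off and check.

Request:
arm_command(commands=[1,0,0.03,0,0,0,0,1,0,0.08,0,0,0,0,1,0,0.1,-0.1,0,0,0,1,0,0.1,-0.3,0,0,0,1,0,0.1,-0.3,0,0,0,1,0.1,0.1,-0.3,0,0,0,1,0.2,0.3,-0.3,0,0,0,1,0.2,0.3,-0.3,0,0,0,1,0.2,0.3,-0.3,0,0,0,1,0.2,0.3,-0.3,0,0,0])

```text
time_s: 43.73
position: [0.3677, 0.1483, 0.2322]
tool_rot: [[-1.0, -0.005, -0.001], [-0.005, 1.0, 0.0], [0.001, 0.0, -1.0]]
ft_force: [1.0, 0.3, 0.7]
grip_width: -0.0001
gripper_force: 0.0
```

Run:
```python
from h import *
im=grab('top')[0]; im2=grab('wrist')[0]; s=env.observe(); print(np.round(s['position'],4),np.round(s['ft_force'],1))
c=np.zeros((600,800,3),np.uint8); c[:290]=cv2.resize(im[145:208,325:499],(800,290),interpolation=cv2.INTER_CUBIC); c[295:595,:480]=cv2.resize(im2[:,:],(480,300))
cv2.imwrite('pics/c13.png',cv2.cvtColor(c,cv2.COLOR_RGB2BGR))
```

```text
[0.3706 0.1457 0.232 ] [-0.5 -0.6 -0.5]
```

View pics/c13.png

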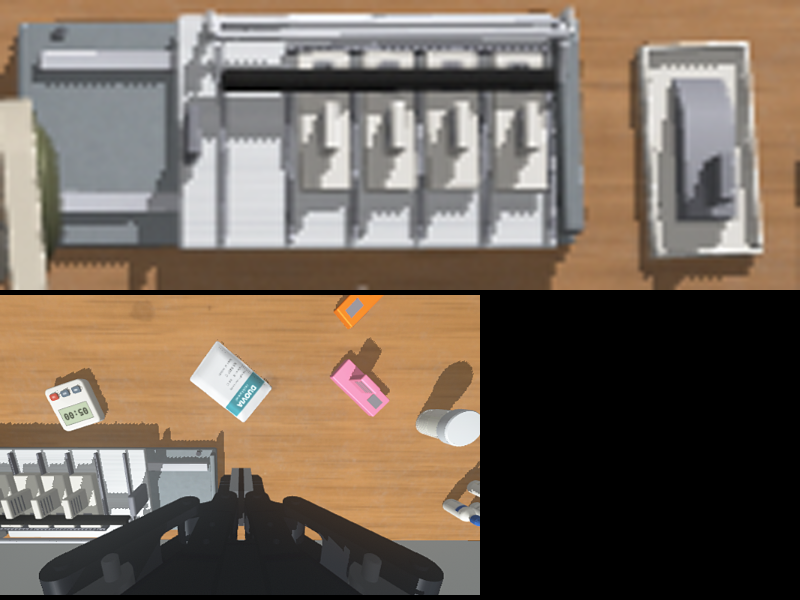

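The carriage is against the right end, the four cartridges sit home under the roller, the prop is in its tray and the robot is clear. Handing in.

```bash
python3 -c "
from rig import env
print(env.close_job())"
```

```text
the job is handed in; nothing more can be done
None
```

I handed the job in with all four cartridges home under the lowered roller, the prop upright in its tray, the cup untouched and the carriage pushed hard against its right-end stop; no verdict came back.

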